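# Fit a lens into its cell and screw the retaining ring home

## Robot

A 6-joint arm with a two-finger parallel gripper is mounted at the origin on a cart in front of the work surface, level with it; the furniture and walls round the work are solid. World frame = base frame: x ahead of the robot, y to its left, z up, the work surface at z = 0. Lengths are in mm, angles in rad, forces in N, time in s.
With the tool pointing down it reaches from about 350 to 875 mm from the base axis. Payload 4.2 kg.
Tool frame: the origin (TCP) lies at the very end of the fingers, on their centre line; the grasp point (between the pads) lies 19 mm behind it; y points along the fingers, z is the direction in which the jaws open and shut, and the axes are right-handed (so a half turn about y gives the same grasp; the last joint's range is limited). The gripper opens to 85 mm and grips with 20 to 120 N. Pads are 22 mm wide; open, the fingers measure 114 mm over their backs; the gripper's body (76 mm by 85 mm) begins 54 mm behind the grasp point. The pads swing forward as they close: fully open they stand 13 mm farther back than shut.
Start: joints at [1.556, 0.385, 0.008, 0, -1.194, -0.259], TCP at [168.963, 601.707, 231.312] pointing down, gripper open.
Joint ranges: [-3.14, 3.14], [-1.21, 2.06], [-1.07, 1.41], [-3.16, 2.05], [-2.99, -0.16], [-3.1, 3.1]. Speed limits (rad/s): [2.79, 2.79, 3.14, 3.14, 3.14, 3.14].

## Interface

Orientations are given as a rotation vector (axis times angle).
In Python, from bench import ctrl gives the robot as it stands.
- The arm moves only by the tool apply_moves, never from a script. Its argument "plan" is a list of rows, each a list of 2 entries, a list of its own where there are three numbers: the shift along the tool's x, y, z in cm, then the turn about the tool's y in degrees. In form: [[[dx, dy, dz], spin], ...]. A call has 1 to 20 rows; each row is the pose to reach, as a shift and turn from the pose measured when the call began, along the tool's axes at that moment; what a row does not reach only later rows make up. A row lasts 1/8 s, in which the tool goes at most 62.5 mm and 10.7 degrees, less where a joint would pass 70% of its speed; a pose out of reach is approached as far as the arm can. A call with a gripper value outside its range is refused whole. "jaw" is the opening, from 0 (shut) to 1 (fully open), set as the call begins (left out, the last holds). The fingers move at their own pace and stop on an object; "force" is the grip in N (left out, the last holds). Time passes only in rows, so rows that repeat a pose let the fingers close. It gives the time, the measured TCP pose, the force and the opening at its end, in the units of the state.
- ctrl.state(): the state, without advancing time (a new reading comes with each control period).
- ctrl.capture(name): name is "side" or "top"; returns the picture (480x640x3 uint8, red, green, blue); there is no depth.
- ctrl.camera_params(name): a dict with "fx", "fy", "cx", "cy" (pixels), "distortion" ([k1, k2, p1, p2, k3] as OpenCV has them; the pictures are not rectified), "R" (3x3) and "t" (3): a world point X has camera coordinates R X + t. Camera axes: x right, y down, z forward; pixel columns grow to the right and rows downward; lengths in mm; the calibration is good to about 2 mm. A picture is of the moment at which its call begins. camera_params takes no time and is no camera call.
- ctrl.job_done(): hands the job in, once; it reports no verdict.
The state is a dict: "time_s": time; "qpos": joint angles; "qvel": joint speeds; "joint_efforts": joint torques, N m; "eef_pos": TCP position; "orientation": TCP orientation; "wrist_force": force on the tool from outside, world axes, zero at the start; "moment": the same for the moment, N m; "width": finger opening in mm.
Only numpy, scipy, OpenCV 4.12 (cv2) and the standard library are available. Lean on these libraries where they do the work, as an engineer would, in place of code of your own. Each camera call takes 0.05 s, during which the arm holds its last target.

## Task

Take the mounted lens from its sloped rest and set it, flange down, in the round lens cell, letting it down rather than dropping it. Then put the retaining ring over it with its pins in the notches and turn it clockwise until it is snug at its stop. Leave the other things on the bench where they are.

Things in the scene. Friction and masses are not known exactly. Their poses are not given: they have to be found in the camera images.
- cell: Round aluminium lens cell, fixed, always upright, any yaw: 84 mm across, 35 mm high, foot 112 mm across. Origin: centre of its underside, z up. Bore 54 mm across; floor (lens seat) 12 mm up. Three notches in the mouth at 0, 120, 240 degrees anticlockwise from its x axis.
- cell_seat (a point): Centre of the seat on which the lens stands, on the cell's axis 12 mm above its underside.
- cell_notch (a point): Middle of the notch on the cell's x axis, at the mouth, radius 29 mm, 35 mm above the underside. Each notch is about 28 degrees wide and reaches out to radius 33 mm; a 6 mm ring pin in it has about 8 degrees to spare either way. The pins land 24 mm above the cell's underside; from there a groove under the lip runs clockwise seen from above, 4 mm downward, to a hard stop 74 degrees on.
- cell_home (a point): Where the middle of one ring pin is when the ring is home: at the stop in the groove, 75 degrees clockwise of the notch on the cell's x axis, radius 29 mm, 23 mm above the cell's underside. The other two stops lie 120 and 240 degrees round.
- lens_center (a point): Half-way up on the axis of the mounted lens: dark flange 50 mm across, 8 mm thick, on it a barrel 34 mm across and 34 mm long with the glass at its end; 42 mm overall, 0.12 kg. z runs along its axis from flange to glass; at the start it leans 25 degrees on the rest. Grip the end of the barrel: seated, the barrel stands 19 mm out of the cell.
- rest: Fixed grey plastic rest with a plate sloping at 25 degrees on which the lens stands flange down, about 60 mm high. Origin: centre of its underside; the slope faces its -x (half towards the robot and half to its right); the middle of the flange's underside is 42 mm above the origin. A lip 5 mm high keeps the lens from sliding down.
- ring_center (a point): Half-way up on the axis of the retaining ring: knurled steel tube, 50 mm outside, 42 mm inside, 42 mm high, upright on a 5 mm paper pad, any yaw, 0.12 kg. z up. At its foot three 6 mm pins stick out to radius 30.5 mm at 0, 120, 240 degrees from its x axis, each below a dark line on the top edge. Grip its upper half; home, its top is 62 mm above the cell's underside, 27 mm above the mouth.
- ring_pin0 (a point): Middle of the ring's pin at 0 degrees, radius 29 mm, 3 mm above the ring's underside.
- ring_pin1 (a point): The same for the pin at 120 degrees (anticlockwise from above).
- ring_pin2 (a point): The same for the pin at 240 degrees.
- cup: Bystander: loose open steel parts cup, 70 mm across, 46 mm high; origin at the centre of its underside.
- spool: Bystander: loose reel of solder, 55 mm across, 40 mm high; origin at the centre of its underside.
- race: Bystander: loose ball race lying flat, 30 mm across, 8 mm high; origin at the centre of its underside.
- motor: Bystander: loose small electric motor lying down, 79 x 38 x 38 mm; origin at the centre of its underside.

How it is judged:
By the outcome, as a careful person would: the job done as asked, in the order asked, and still so for the second after the job is handed in, with the robot touching nothing.
It also fails if it takes over 72 s, if anything falls off the work surface, if the arm or the gripper's body presses on something with over 40 N, if the wrist force passes 120 N, or if a joint passes its speed limit or range.

## Working session

There is one attempt and no reset: what is moved stays moved. The work goes in short steps, Python scripts to look and compute and a tool call to move; the robot and the scene stay as the last step left them, time stands still between calls to the robot, and variables do not carry over. Pictures are saved under pics/ and viewed, and the job is handed in when it is done.

Besides the shell and the picture viewer there is one more tool, called after ">>>" as name([rows], argument=value, ...), one row to a line, values as JSON. apply_moves: Moves the arm, as the interface text tells. Its arguments: {"type":"object","properties":{"plan":{"type":"array"},"jaw":{"type":"number"},"force":{"type":"number"}},"required":["plan"]}

```bash
ls; mkdir -p pics
python3 - <<'E'
from bench import ctrl
import cv2
print(ctrl.state())
for n in("side","top"):
    im=ctrl.capture(n); cv2.imwrite(f"pics/{n}0.png",im[:,:,::-1]); print(n,ctrl.camera_params(n))
E
```

```text
pics
{'time_s': 0.0, 'qpos': array([ 1.55557270e+00,  3.85569494e-01,  6.64370383e-03, -4.95320259e-04,
       -1.19402225e+00, -2.58648126e-01]), 'qvel': array([-0.00048589, -0.00030537, -0.0015446 , -0.00044903,  0.00192697,
        0.00084515]), 'joint_efforts': array([ 5.12920142e-04, -3.92282689e+01,  1.88399023e+01,  4.18625414e+00,
       -4.63713121e-03, -4.11778291e-07]), 'eef_pos': array([168.83390626, 601.15972491, 230.22132876]), 'orientation': array([-0.28587895, -2.07241003,  2.07700017]), 'wrist_force': array([0.11544207, 0.19251303, 0.11570542]), 'moment': array([0.00796256, 0.02910005, 0.00863385]), 'width': 85.38906084749249}
side {'fx': 472.2845467151073, 'fy': 472.2845467151073, 'cx': 311.0436985599224, 'cy': 241.63976192480098, 'distortion': array([-0.05481744,  0.        ,  0.        ,  0.        ,  0.        ]), 'R': array([[-0.99786882,  0.06502455, -0.00544245],
       [ 0.05454489,  0.78544561, -0.61652255],
       [-0.03581435, -0.61550548, -0.78731844]]), 't': array([481.39120834,  64.72986548, 942.23335459])}
top {'fx': 562.452243921711, 'fy': 562.452243921711, 'cx': 314.1311793719782, 'cy': 252.494517205294, 'distortion': array([-0.13083784,  0.        ,  0.        ,  0.        ,  0.        ]), 'R': array([[-2.05062050e-02, -9.99783683e-01, -3.47615591e-03],
       [-9.87795287e-01,  2.07970215e-02, -1.54363060e-01],
       [ 1.54401962e-01,  2.68329876e-04, -9.88008078e-01]]), 't': array([ -23.436812  ,  461.82950632, 1294.14118823])}
```

View pics/side0.png

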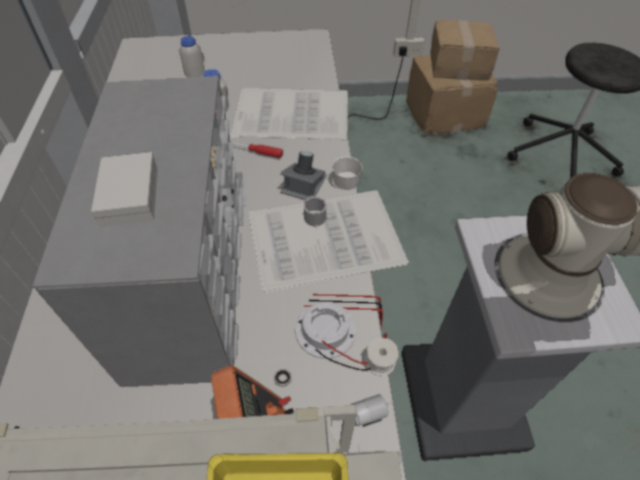

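View pics/top0.png

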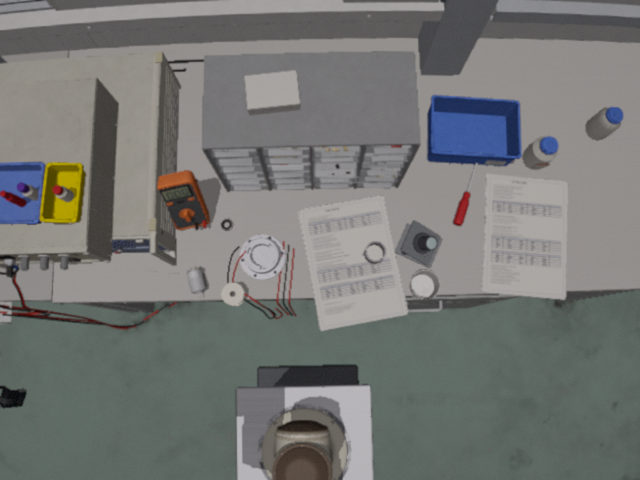

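The side view shows the ring at (315,211), the lens on its rest at (305,170), the cup at (346,173), the cell at (325,328), the spool at (381,354), the race at (283,377) and the motor at (369,410). The top view shows the ring at (374,252), lens at (425,242), cell at (262,256) and cup at (423,284). I'll enlarge these areas.

```bash
cat > h.py <<'E'
import numpy as np, cv2
from bench import ctrl
P={n:ctrl.camera_params(n) for n in("side","top")}
def K(n):
    p=P[n]; return np.array([[p['fx'],0,p['cx']],[0,p['fy'],p['cy']],[0,0,1.]])
def proj(n,X):
    p=P[n]; r,_=cv2.Rodrigues(np.array(p['R']))
    return cv2.projectPoints(np.asarray(X,float).reshape(-1,1,3),r,np.array(p['t'],float),K(n),np.array(p['distortion']))[0].reshape(-1,2)
def ray(n,uv):
    p=P[n]; uv=np.asarray(uv,float).reshape(-1,1,2)
    d=cv2.undistortPoints(uv,K(n),np.array(p['distortion'])).reshape(-1,2)
    d=np.c_[d,np.ones(len(d))]@np.array(p['R']); d/=np.linalg.norm(d,axis=1,keepdims=True)
    return -np.array(p['R']).T@np.array(p['t']),d
def onplane(n,uv,z):
    c,d=ray(n,uv); return c+d*((z-c[2])/d[:,2])[:,None]
def tri(uvs,uvt):
    A=np.zeros((3,3));b=np.zeros(3);L=[]
    for n,uv in(("side",uvs),("top",uvt)):
        c,d=ray(n,uv);d=d[0];M=np.eye(3)-np.outer(d,d);A+=M;b+=M@c;L.append((c,M))
    X=np.linalg.solve(A,b); return X,[np.linalg.norm(M@(X-c)) for c,M in L]
def crop(n,im,x0,y0,w,h,s,out):
    cv2.imwrite(out,cv2.resize(im[y0:y0+h,x0:x0+w,::-1],None,fx=s,fy=s,interpolation=cv2.INTER_CUBIC))
E
python3 - <<'E'
from h import *
t=cv2.imread("pics/top0.png")[:,:,::-1]; s=cv2.imread("pics/side0.png")[:,:,::-1]
crop("top",t,340,200,120,100,6,"pics/t_a.png")
crop("top",t,180,210,120,100,6,"pics/t_b.png")
crop("side",s,270,130,100,100,6,"pics/s_a.png")
crop("side",s,270,280,130,120,5,"pics/s_b.png")
for n in P: print(n, -np.array(P[n]['R']).T@P[n]['t'])
E
```

```text
side [510.5800708  497.80576113 784.36506866]
top [ 255.89447087  -33.38367711 1349.82989373]
```

View pics/t_a.png

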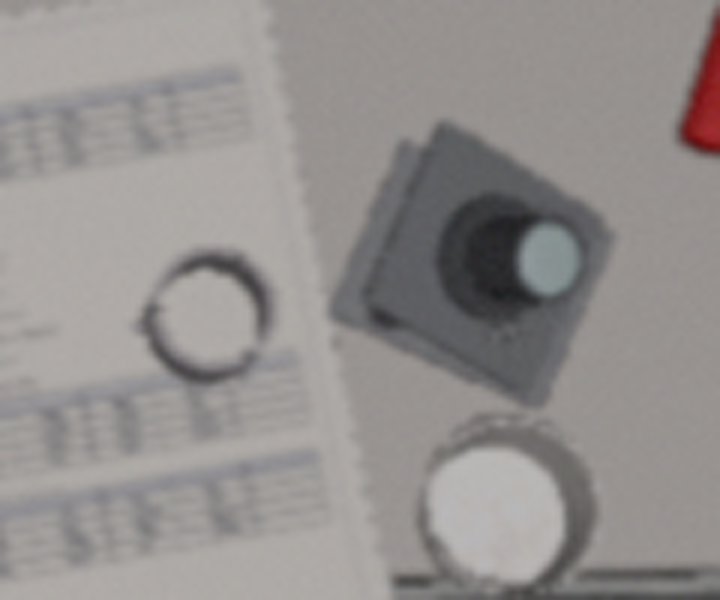

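View pics/t_b.png

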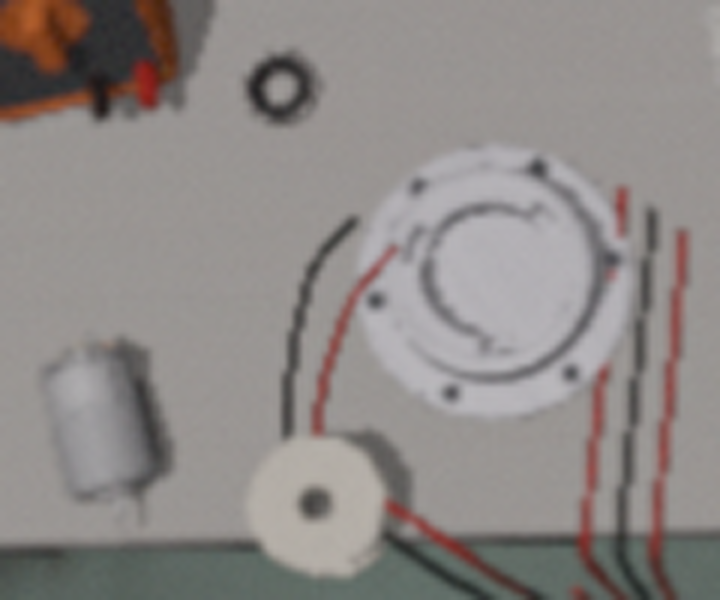

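View pics/s_a.png

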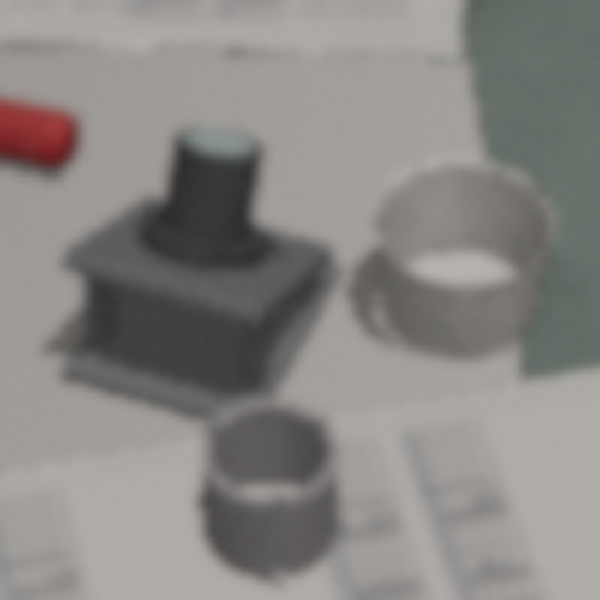

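View pics/s_b.png

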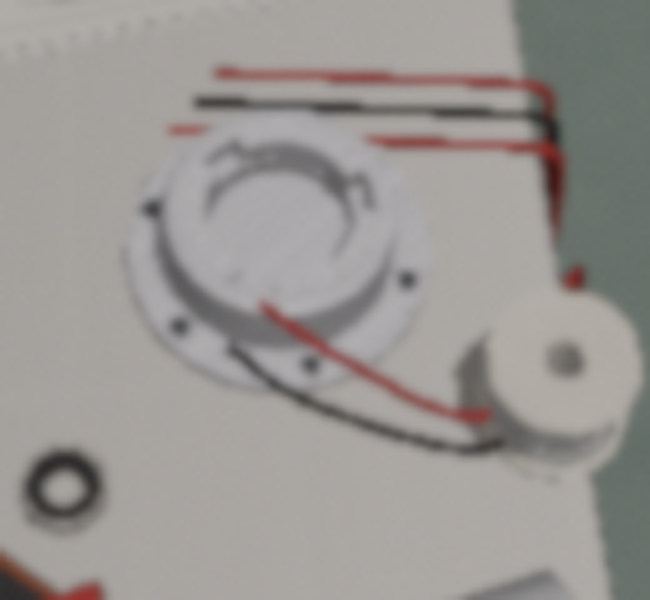

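The enlarged views show the lens leaning toward the image right and slightly down, with glass at (431,243) in the top view. The cell mouth has notches near top-view pixels (270,245), (262,267) and (248,250). I'll sharpen these for the cell and ring measurement.

Run:
```python
from h import *
t=cv2.imread("pics/top0.png"); s=cv2.imread("pics/side0.png")
def go(im,x0,y0,w,h,k,out):
    c=cv2.resize(im[y0:y0+h,x0:x0+w],None,fx=k,fy=k,interpolation=cv2.INTER_LANCZOS4)
    g=cv2.cvtColor(c,cv2.COLOR_BGR2GRAY); g=cv2.createCLAHE(4,(3,3)).apply(g)
    return g
a=go(t,235,230,54,54,11,0); cv2.imwrite("pics/ct.png",a)
b=go(s,292,298,70,60,10,0); cv2.imwrite("pics/cs.png",b)
r1=go(t,355,235,36,36,10,0); r2=go(s,298,192,36,38,10,0)
cv2.imwrite("pics/r.png",np.hstack([cv2.resize(r1,(380,380)) if 0 else np.pad(r1,((0,20),(0,20))),r2]))
```

```text
(no output)
```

View pics/ct.png

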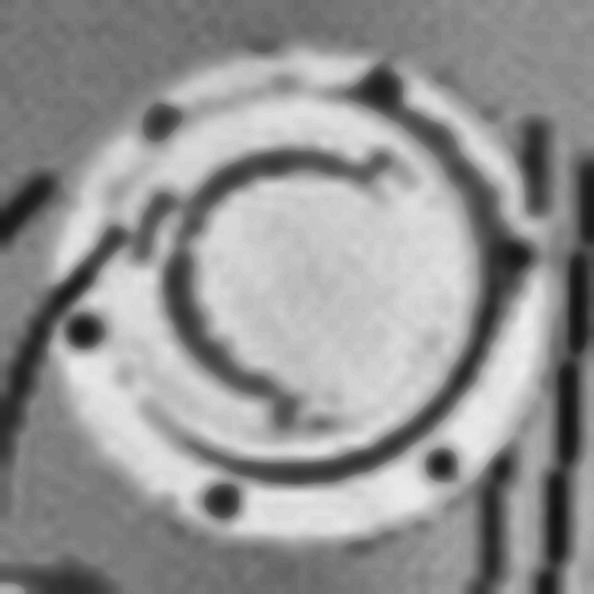

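View pics/cs.png

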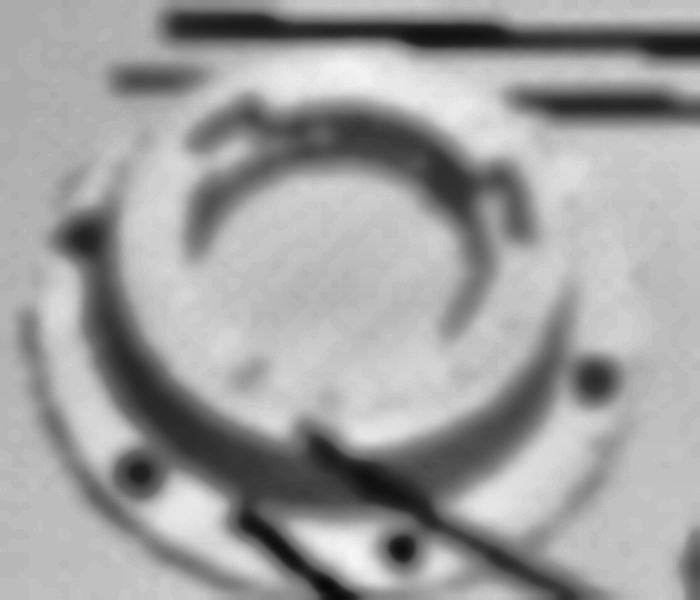

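View pics/r.png

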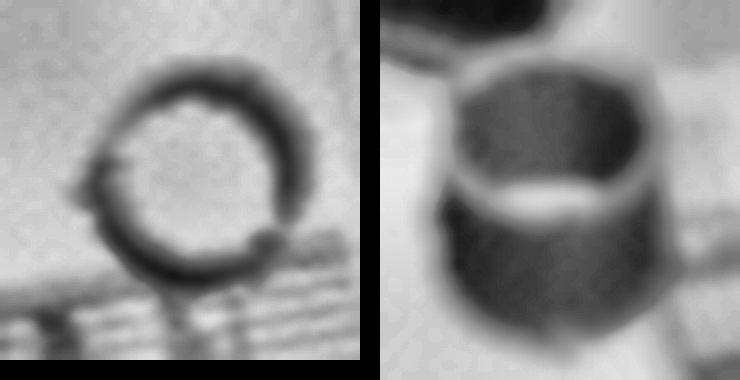

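The side view shows the wire lying across the cell wall, ending at (322,341). In the top view the ring has a pin at (363,253) and in the side view at (316,226) and (304,213). Now the numbers.

Run:
```python
from h import *
np.set_printoptions(precision=1,suppress=True)
ct=lambda x,y:(x/11+235-.5+.5/11,y/11+230-.5+.5/11)
cs=lambda x,y:(x/10+292-.45,y/10+298-.45)
# foot holes / cell
print("wire end",tri(cs(310,435),ct(118,235)))
# foot outer ellipse by threshold
t=cv2.imread("pics/top0.png"); s=cv2.imread("pics/side0.png")
# notches
for nm,p in (("nA",(395,165)),("nB",(305,418)),("nC",(150,225))): print("top",nm,onplane("top",ct(*p),35))
for nm,p in (("n1",(225,120)),("n2",(510,195)),("n3",(250,375))): print("side",nm,onplane("side",cs(*p),35))
# white mask blob
for n,im,box in(("top",t,(235,230,60,55)),("side",s,(290,298,75,65))):
    x0,y0,w,h=box; c=im[y0:y0+h,x0:x0+w].astype(int); print(n,'cell px',c[h//2,w//2], 'bg',c[3,3])
r1=lambda x,y:(x/10+355-.45,y/10+235-.45); r2=lambda x,y:((x-380)/10+298-.45,y/10+192-.45)
print("ring top side",onplane("side",r2(552,132),47))
print("ring pins side z8", onplane("side",[r2(560,345),r2(440,215)],8))
print("ring pin top z8", onplane("top",[r1(82,188),r1(285,235)],8))
# glass
print("glass",tri((270+219/6-.4,130+142/6-.4),(340+548/6-.4,200+260/6-.4)))
print("cup top",onplane("side",(346.5,164),46))
```

```text
wire end (array([469.9, 130.4,  31.6]), [np.float64(0.7849804080857301), np.float64(0.7849804080856578)])
top nA [[482.6  70.2  35. ]]
top nB [[428.   90.1  35. ]]
top nC [[470.7 123.3  35. ]]
side n1 [[481.2  68.4  35. ]]
side n2 [[431.3  87.3  35. ]]
side n3 [[480.4 119.6  35. ]]
top cell px [180 176 178] bg [145 147 152]
side cell px [172 171 173] bg [158 162 165]
ring top side [[ 462.8 -176.9   47. ]]
ring pins side z8 [[ 462.9 -150.8    8. ]
 [ 486.5 -189.7    8. ]]
ring pin top z8 [[ 461.  -150.4    8. ]
 [ 448.5 -199.1    8. ]]
glass (array([ 472.2, -302.8,   79.5]), [np.float64(1.1464480502450454), np.float64(1.1464480502450187)])
cup top [[ 381.6 -298.4   46. ]]
```

```bash
cat > circ.py <<'E'
from h import *
from scipy.optimize import least_squares
np.set_printoptions(precision=1,suppress=True,linewidth=150)
def edges(n,im,c,z,r,w=4,step=5,sign=0):
    g=cv2.GaussianBlur(cv2.cvtColor(im,cv2.COLOR_BGR2GRAY),(0,0),.6).astype(np.float32)
    out=[]
    rr=np.arange(r-w-1,r+w+1.01,.25)
    for a in np.arange(0,360,step):
        d=np.array([np.cos(np.radians(a)),np.sin(np.radians(a)),0])
        uv=proj(n,np.r_[c,z]+rr[:,None]*d).astype(np.float32)
        v=cv2.remap(g,uv[:,0][None],uv[:,1][None],cv2.INTER_CUBIC)[0]
        gr=np.convolve(v,[1,1,1,1,0,-1,-1,-1,-1],'same')[6:-6]/4 # >0 : brighter outward
        q=gr*sign if sign else abs(gr)
        i=int(np.argmax(q))
        if 0<i<len(q)-1 and q[i]>6: out.append((a,rr[6:-6][i],gr[i]))
    return np.array(out)
def fit(c,E,r):
    p=np.array(c)+E[:,1:2]*np.c_[np.cos(np.radians(E[:,0])),np.sin(np.radians(E[:,0]))]
    o=least_squares(lambda q:np.hypot(*(p-q[:2]).T)-r,c,loss='soft_l1',f_scale=.7)
    res=np.hypot(*(p-o.x).T)-r
    return o.x,np.median(abs(res)),len(E)
E
python3 - <<'E'
from circ import *
im={"top":cv2.imread("pics/top0.png"),"side":cv2.imread("pics/side0.png")}
for nm,c0,z,rs in(("cell",(461,94),35,((42,-1),(27,1),(42,0))),("ring",(462,-177),47,((25,-1),(25,1),(21,1),(21,-1)))):
  for n in im:
    for r,sg in rs:
      E=edges(n,im[n],c0,z,r,4,5,sg)
      if len(E)>8:
        c,m,k=fit(c0,E,r); E2=edges(n,im[n],c,z,r,2.5,5,sg)
        if len(E2)>8: c,m,k=fit(c,E2,r); print(nm,n,r,sg,c,m,k,E2[:,0].astype(int))
E
```

```text
cell top 42 -1 [459.7  94.6] 0.5200780976528421 40 [ 90 100 105 110 160 165 170 175 180 185 190 195 200 205 210 215 220 225 230 235 240 245 250 255 260 265 270 275 280 285 290 295 300 305 310 315 320
 325 330 335]
cell top 27 1 [459.4  93.2] 0.469355031090954 40 [  0   5  10  15  20  25  30  35  40  45  50  60  65  70  75  80  85  90  95 100 105 110 115 120 125 130 135 140 145 150 155 160 165 170 330 335 340
 345 350 355]
cell top 42 0 [459.8  94.6] 0.6336250971810671 43 [ 80  85  90  95 100 105 110 160 165 170 175 180 185 190 195 200 205 210 215 220 225 230 235 240 245 250 255 260 265 270 275 280 285 290 295 300 305
 310 315 320 325 330 335]
cell side 42 -1 [462.1  94. ] 0.4168846326042015 42 [  0   5  10  15  20  25  30  35  40  45  50  55  60  65  70  85  90  95 100 105 110 115 120 125 130 135 140 145 215 220 245 250 255 260 265 270 275
 280 285 310 350 355]
cell side 27 1 [462.4  93.7] 0.4993740816902399 34 [  0 145 150 155 160 165 170 175 180 200 205 210 215 220 225 230 235 240 245 250 255 260 265 270 275 280 285 290 330 335 340 345 350 355]
cell side 42 0 [462.1  94. ] 0.416884
[... 666 characters left out ...]
 325 335 340 345 350 355]
ring top 21 -1 [ 458.6 -175. ] 0.47623780731237275 28 [ 65  70  75  80  85  90  95 100 105 110 115 120 125 130 135 145 155 160 190 195 200 210 215 220 225 230 235 240]
ring side 25 -1 [ 464.8 -178. ] 0.5381860508428407 18 [ 40  50  55  60  65  70  75  80  85  90  95 100 105 110 130 280 285 300]
ring side 25 1 [ 462.1 -172.6] 0.6511541307122073 23 [  0   5  10 145 150 155 160 190 195 205 215 220 230 240 245 300 325 330 335 340 345 350 355]
ring side 21 1 [ 464.1 -177.4] 0.7353276620616267 44 [  0   5  10  15  20  25  35 125 130 135 140 145 150 155 160 165 170 175 180 185 190 195 200 205 210 215 225 230 235 240 245 250 255 260 265 270 275
 280 300 330 340 345 350 355]
```

Run:
```python
from circ import *
from scipy.spatial.transform import Rotation as Rn
s=ctrl.state(); R=Rn.from_rotvec(s['orientation']).as_matrix(); np.set_printoptions(precision=3,suppress=True); print(R)
f=lambda x,y:(340+x/6-.4,200+y/6-.4)
g=lambda x,y:(270+x/6-.4,130+y/6-.4)
print("flange top ctr", onplane("top",f(490,257),49), onplane("side",g(207,236),49))
print("glass top/side at z80", onplane("top",f(548,260),80), onplane("side",g(219,142),80))
# plate corners in both views
for nm,a,b in(("c1 left",(66,262),(445,122)),("right corner",(335,262),(540,408)),):
    print(nm,tri(g(*a),f(*b)))
print("ring marks z47",onplane("top",[f(250,352),f(158,322)],47))
print("cabinet front edge top", onplane("top",[(230,190),(395,187)],0), onplane("top",(130,245),100))
```

```text
[[-0.963 -0.    -0.271]
 [ 0.271 -0.002 -0.963]
 [-0.    -1.     0.002]]
flange top ctr [[ 477.867 -286.015   49.   ]] [[ 479.207 -285.723   49.   ]]
glass top/side at z80 [[ 470.956 -302.402   80.   ]] [[ 473.274 -302.794   80.   ]]
c1 left (array([ 531.788, -270.108,   53.912]), [np.float64(0.47704395182508713), np.float64(0.47704395182499565)])
right corner (array([ 425.516, -312.471,    5.603]), [np.float64(2.5106040887214496), np.float64(2.5106040887213545)])
ring marks z47 [[ 442.491 -190.089   47.   ]
 [ 455.105 -154.484   47.   ]]
cabinet front edge top [[ 628.382  172.77     0.   ]
 [ 627.252 -237.245    0.   ]] [[477.451 388.094 100.   ]]
```

Run:
```python
from circ import *
f=lambda x,y:(340+x/6-.4,200+y/6-.4)
g=lambda x,y:(270+x/6-.4,130+y/6-.4)
C=[]
for a,b in(((68,262),(445,122)),((150,197),(612,237)),((338,262),(540,405)),((250,318),(370,312))):
    X,e=tri(g(*a),f(*b)); C.append(X); print(X,e)
C=np.array(C); c=C.mean(0); u,sv,v=np.linalg.svd(C-c); n=v[2]*np.sign(v[2][2])
print("c",c,"n",n*100,"tilt",np.degrees(np.arccos(n[2])),"az",np.degrees(np.arctan2(n[1],n[0])), sv)
def im(): return
I={"top":cv2.imread("pics/top0.png"),"side":cv2.imread("pics/side0.png")}
for n in I: print(proj(n,[[472.2,-302.8,80]]))
```

```text
[ 531.4 -270.    54.1] [np.float64(0.12071794761075831), np.float64(0.12071794761071544)]
[ 495.1 -343.9   15.2] [np.float64(4.268563527789417), np.float64(4.26856352778934)]
[ 425.5 -312.     6.4] [np.float64(1.353933751534818), np.float64(1.3539337515349041)]
[ 461.5 -238.8   49.4] [np.float64(4.699810686903341), np.float64(4.699810686903403)]
c [ 478.4 -291.2   31.3] n [-25.4 -37.2  89.3] tilt 26.801269106411155 az -124.34504737132131 [92.1 76.2  2. ]
[[431.1 242.4]]
[[306.6 153.2]]
```

Lens tilt azimuth is about −115° (plate edges −116°, glass/flange −111°). I'll move above the lens with the jaws opening in the tilt plane, so that closing them stands the lens up.

>>> apply_moves([
  [[-28.3, 1, 33.7], 0],
  [[-28.3, 1, 33.7], 0],
  [[-28.3, 1, 33.7], 0],
  [[-28.3, 1, 33.7], 0],
  [[-28.3, 1, 33.7], 0],
  [[-28.3, 1, 33.7], 0],
  [[-28.3, 1, 33.7], 0],
  [[-28.3, 1, 33.7], 0],
  [[-53.8, 8, 78.3], 9.3],
  [[-53.8, 8, 78.3], 9.3],
  [[-53.8, 8, 78.3], 9.3],
  [[-53.8, 8, 78.3], 9.3],
  [[-53.8, 8, 78.3], 9.3],
  [[-53.8, 8, 78.3], 9.3],
  [[-53.8, 8, 78.3], 9.3],
  [[-53.8, 8, 78.3], 9.3],
  [[-53.8, 8, 78.3], 9.3],
  [[-53.8, 8, 78.3], 9.3],
  [[-53.8, 8, 78.3], 9.3],
  [[-53.8, 8, 78.3], 9.3],
], jaw=0.75, force=25)

```text
time_s: 2.6
eef_pos: [475.1, -296.9, 152.5]
orientation: [-0.438, -1.98, 1.983]
wrist_force: [0.3, 0.5, -0.1]
width: 64.0
```

```bash
cat > st.py <<'E'
from h import *
from scipy.spatial.transform import Rotation as Rn
np.set_printoptions(precision=2,suppress=True)
def st():
    s=ctrl.state(); R=Rn.from_rotvec(s['orientation']).as_matrix()
    print('t',s['time_s'],'q',s['qpos'],'p',s['eef_pos'],'w',s['width'],'F',s['wrist_force'],'M',s['moment'])
    print('x az %.1f z az %.1f down %s'%(np.degrees(np.arctan2(R[1,0],R[0,0])),np.degrees(np.arctan2(R[1,2],R[0,2])),R[:,1]))
    return s,R
def shift(R,d): return (R.T@np.asarray(d,float))/10
def snap(tag,bt,bs,k=4):
    for n,b in(("top",bt),("side",bs)):
        if b is None: continue
        im=ctrl.capture(n); cv2.imwrite(f"pics/{n}_{tag}.png",im[:,:,::-1])
        x,y,w,h=b; crop(n,im,x,y,w,h,k,f"pics/{n}_{tag}_c.png")
E
python3 - <<'E'
from st import *
s,R=st(); print(shift(R,np.array([474.6,-297.6,62])-s['eef_pos']))
snap("1",(360,180,140,120),(240,80,160,140))
E
```

```text
t 2.6 q [-0.27  0.35 -0.27  0.   -0.96  1.4 ] p [ 475.08 -296.9   152.5 ] w 63.95083659387851 F [ 0.32  0.47 -0.09] M [ 0.   -0.03  0.04]
x az 155.1 z az -114.9 down [ 0. -0. -1.]
[0.02 9.05 0.07]
```

View pics/top_1_c.png

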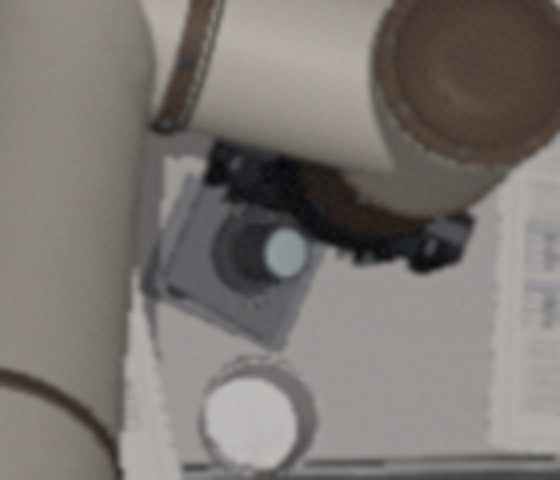

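View pics/side_1_c.png

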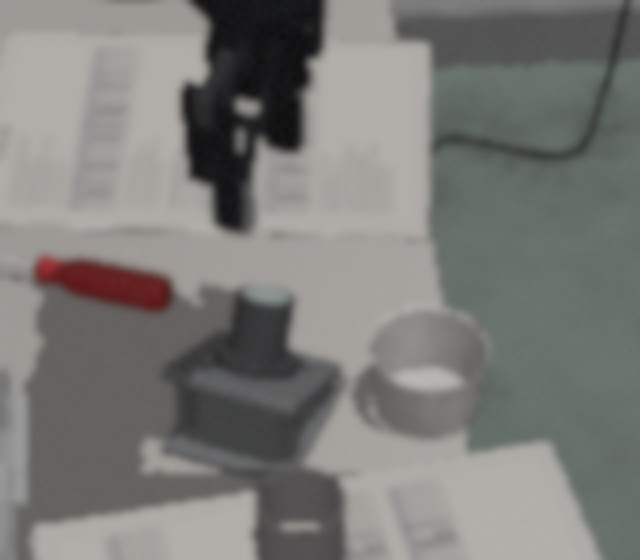

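The side view shows the open gripper right over the barrel, with the near fingertip at crop (235,228) above the lens at (265,300). It is clear to descend.

>>> apply_moves([
  [[0, 4, 0.07], 0],
  [[0, 7, 0.07], 0],
  [[0, 8, 0.07], 0],
  [[0, 9.0, 0.07], 0],
  [[0, 9.0, 0.07], 0],
  [[0, 9.0, 0.07], 0],
])

```text
time_s: 3.45
eef_pos: [475.6, -298.3, 63.5]
orientation: [-0.44, -1.98, 1.985]
wrist_force: [-0.1, -0.0, 0.2]
width: 63.7
```

Run:
```python
from st import *
s,R=st()
snap("2",None,(270,110,100,100),6)
```

```text
t 3.45 q [-0.27  0.45 -0.36  0.   -0.75  1.4 ] p [ 475.56 -298.29   63.51] w 63.73439811371362 F [-0.1  -0.02  0.24] M [ 0.08  0.01 -0.03]
x az 155.1 z az -114.9 down [ 0. -0. -1.]
```

View pics/side_2_c.png

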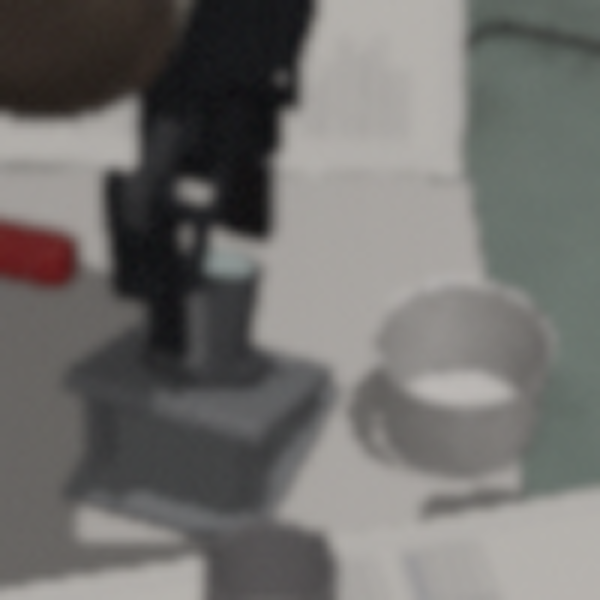

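The near finger is on the uphill side of the barrel, at crop (170,350), with the tip just above the flange. That fits the geometry, so I'll close gently.

>>> apply_moves([
  [[0, 0, 0], 0],
  [[0, 0, 0], 0],
  [[0, 0, 0], 0],
  [[0, 0, 0], 0],
  [[0, 0, 0], 0],
  [[0, 0, 0], 0],
], jaw=0.0, force=20)

```text
time_s: 4.25
eef_pos: [475.5, -299.6, 65.1]
orientation: [-0.441, -1.979, 1.987]
wrist_force: [-2.2, -3.9, 6.1]
width: 37.2
```

Run:
```python
from st import *
s,R=st()
snap("3",None,(270,110,100,100),6)
```

```text
t 4.25 q [-0.27  0.45 -0.36  0.01 -0.75  1.4 ] p [ 475.45 -299.62   65.08] w 37.20472345844854 F [-2.21 -3.92  6.1 ] M [-1.05  0.87  0.  ]
x az 155.1 z az -114.9 down [ 0. -0. -1.]
```

View pics/side_3_c.png

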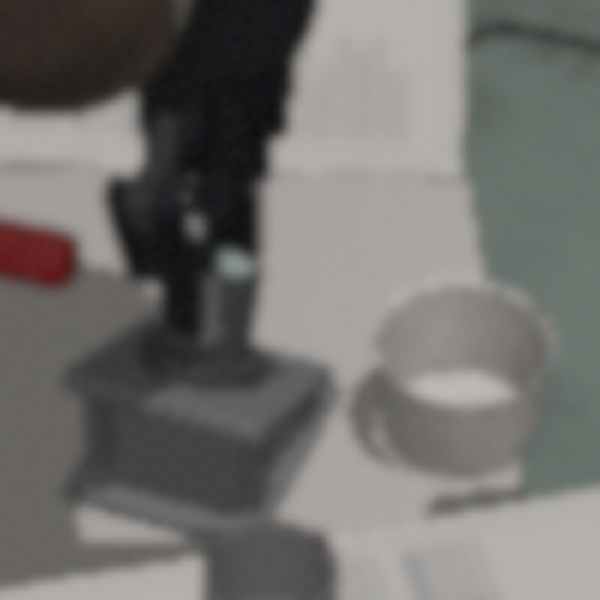

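The width is 37 mm, so the lens is nearly aligned, with 6 N of contact from the rest. I'll lift slowly to finish aligning it.

>>> apply_moves([
  [[0, -0.3, 0], 0],
  [[0, -0.6, 0], 0],
  [[0, -0.9, 0], 0],
  [[0, -1.2, 0], 0],
  [[0, -1.5, 0], 0],
  [[0, -2, 0], 0],
  [[0, -3, 0], 0],
  [[0, -4, 0], 0],
  [[0, -5, 0], 0],
  [[0, -5, 0], 0],
], force=30)

```text
time_s: 5.55
eef_pos: [476.0, -299.6, 116.4]
orientation: [-0.444, -1.98, 1.988]
wrist_force: [-1.1, 0.0, -0.9]
width: 36.6
```

Run:
```python
from st import *
s,R=st()
snap("4",None,(270,80,100,100),6)
```

```text
t 5.55 q [-0.27  0.39 -0.31  0.01 -0.87  1.41] p [ 476.01 -299.58  116.36] w 36.63167446334558 F [-1.06  0.01 -0.87] M [0.06 0.02 0.04]
x az 155.1 z az -114.9 down [ 0.01 -0.01 -1.  ]
```

View pics/side_4_c.png

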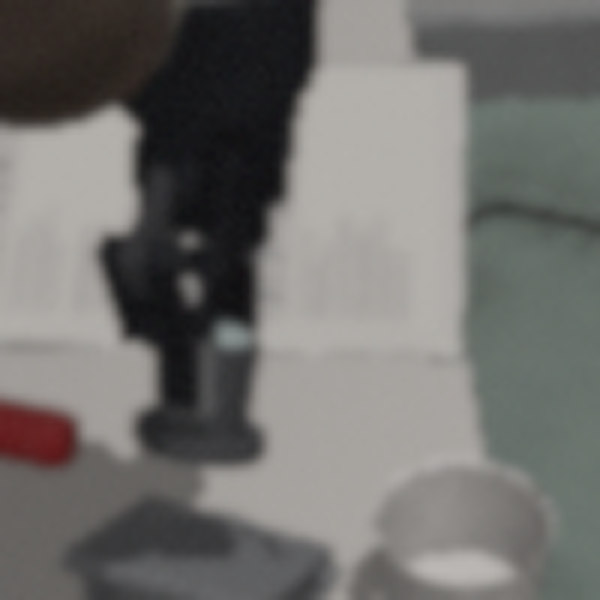

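The lens is lifted and upright, with the fingertips just above the flange. That is too low for the cell, so I'll stand it on the clear paper and regrip higher.

>>> apply_moves([
  [[3, -1, -5], 0],
  [[6, -1, -9.7], 0],
  [[9, -1, -14.6], 0],
  [[11.6, 1, -18.8], 0],
  [[11.6, 4, -18.8], 0],
  [[11.6, 7, -18.8], 0],
  [[11.6, 9, -18.8], 0],
  [[11.6, 9, -18.8], 0],
  [[11.6, 9, -18.8], 0],
])

```text
time_s: 6.72
eef_pos: [448.9, -80.6, 24.2]
orientation: [-0.441, -1.978, 1.987]
wrist_force: [0.1, -0.3, -0.2]
width: 32.9
```

Run:
```python
from st import *
s,R=st()
print(proj("side",s['eef_pos']),proj("top",s['eef_pos']))
snap("5",(290,200,100,100),(260,190,110,100),6)
```

```text
t 6.725 q [ 0.18  0.38 -0.66  0.01 -0.53  0.94] p [448.92 -80.59  24.16] w 32.8902040151902 F [ 0.08 -0.34 -0.18] M [ 0.04  0.07 -0.02]
x az 155.1 z az -114.9 down [ 0.   -0.01 -1.  ]
[[324.89 247.08]] [[334.22 257.95]]
```

View pics/side_5_c.png

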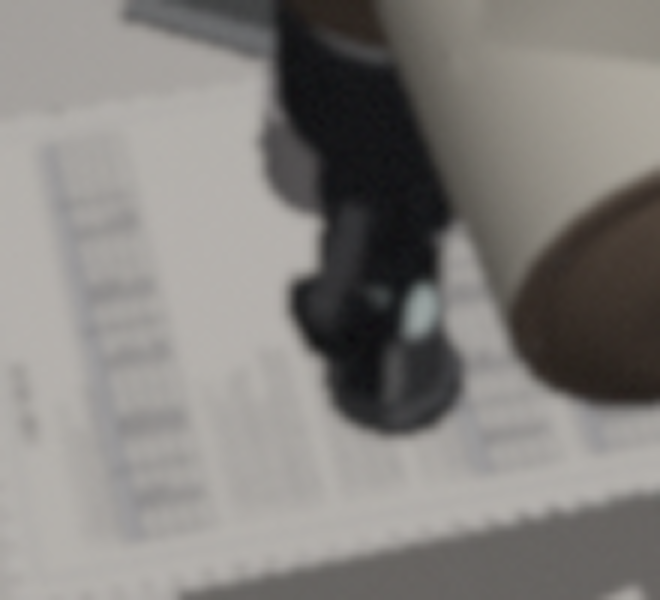

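View pics/top_5_c.png

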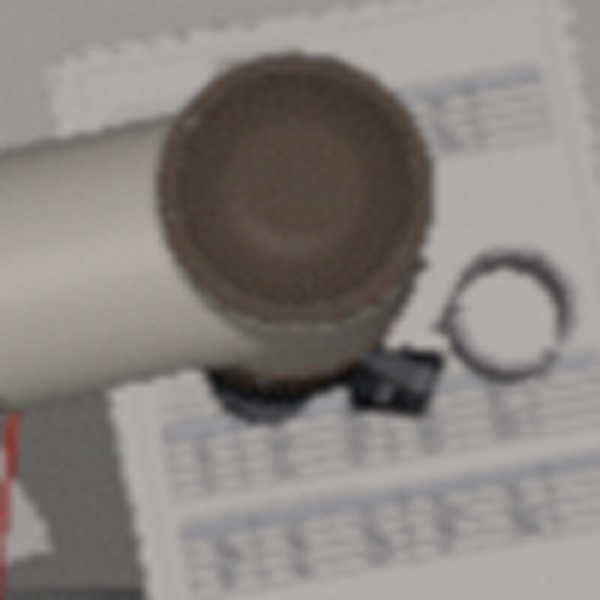

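The side view shows the lens in the jaws but leaning a little about the jaw axis: glass at crop (422,308), flange at (395,395). I'll lower it to contact.

>>> apply_moves([
  [[0, 0.2, 0], 0],
  [[0, 0.4, 0], 0],
  [[0, 0.6, 0], 0],
  [[0, 0.8, 0], 0],
  [[0, 1.0, 0], 0],
  [[0, 1.0, 0], 0],
])

```text
time_s: 7.58
eef_pos: [451.1, -81.8, 19.3]
orientation: [-0.445, -1.981, 1.991]
wrist_force: [-7.2, -3.5, 39.0]
width: 33.2
```

Run:
```python
from st import *
s,R=st()
snap("6",None,(290,210,80,70),8)
```

```text
t 7.575 q [ 0.18  0.39 -0.66  0.02 -0.51  0.94] p [451.1  -81.78  19.26] w 33.24193872771999 F [-7.17 -3.51 38.95] M [-1.13  2.08 -0.02]
x az 155.3 z az -114.7 down [ 0.01 -0.01 -1.  ]
```

View pics/side_6_c.png

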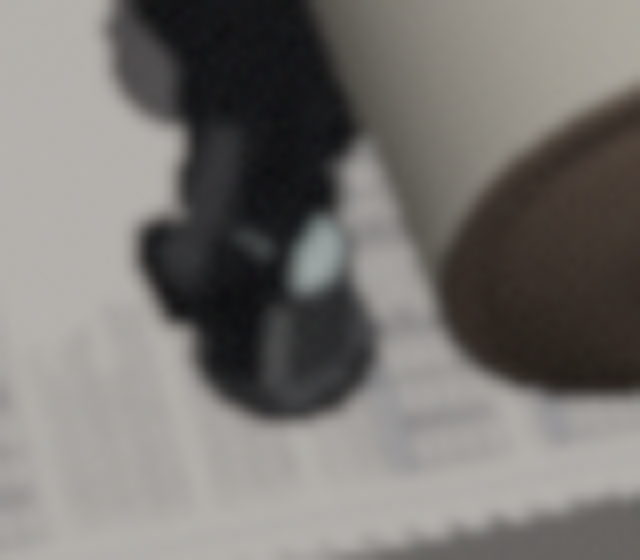

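There is 39 N of contact with the flange edge on the bench, and the lens still leans. I'll relax the arm and open slightly so it settles flat between the fingers.

>>> apply_moves([
  [[0, -0.05, 0], 0],
  [[0, -0.05, 0], 0],
], force=20)

```text
time_s: 7.88
eef_pos: [451.1, -81.9, 20.2]
orientation: [-0.446, -1.982, 1.991]
wrist_force: [-0.2, 0.2, -2.0]
width: 33.0
```

>>> apply_moves([
  [[0, 0, 0], 0],
  [[0, 0, 0], 0],
  [[0, 0, 0], 0],
  [[0, 0, 0], 0],
], jaw=0.46)

```text
time_s: 8.38
eef_pos: [451.0, -81.9, 19.9]
orientation: [-0.446, -1.982, 1.991]
wrist_force: [0.6, 0.6, -0.3]
width: 39.2
```

Run:
```python
from st import *
s,R=st()
snap("7",None,(290,210,80,70),8)
```

```text
t 8.375 q [ 0.18  0.39 -0.66  0.02 -0.51  0.94] p [450.98 -81.88  19.92] w 39.2133388122414 F [ 0.55  0.56 -0.35] M [ 0.06 -0.03 -0.02]
x az 155.2 z az -114.8 down [ 0.01 -0.01 -1.  ]
```

View pics/side_7_c.png

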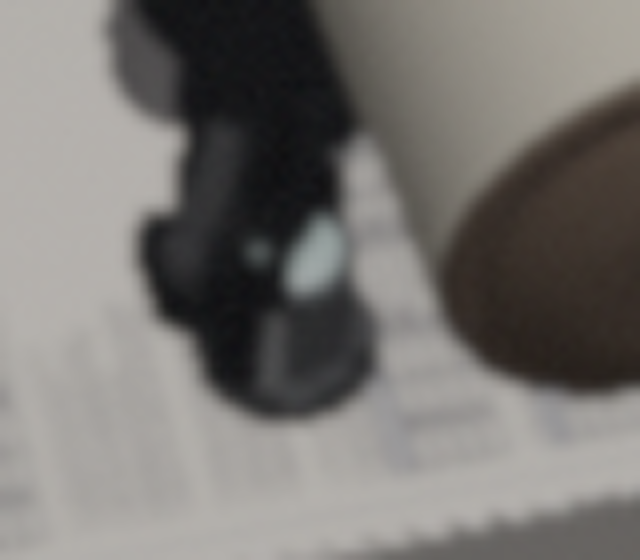

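It still appears to lean. I'll open more and look.

>>> apply_moves([
  [[0, 0, 0], 0],
  [[0, 0, 0], 0],
  [[0, 0, 0], 0],
  [[0, 0, 0], 0],
], jaw=0.62)

```text
time_s: 8.93
eef_pos: [451.0, -81.9, 20.0]
orientation: [-0.446, -1.982, 1.991]
wrist_force: [0.6, 0.6, -1.0]
width: 52.8
```

Run:
```python
from st import *
s,R=st()
snap("8",None,(290,210,80,70),8)
```

```text
t 8.925 q [ 0.18  0.39 -0.66  0.02 -0.51  0.94] p [451.03 -81.89  20.02] w 52.79986223341402 F [ 0.58  0.56 -0.99] M [-0.   -0.02 -0.07]
x az 155.2 z az -114.8 down [ 0.01 -0.01 -1.  ]
```

View pics/side_8_c.png

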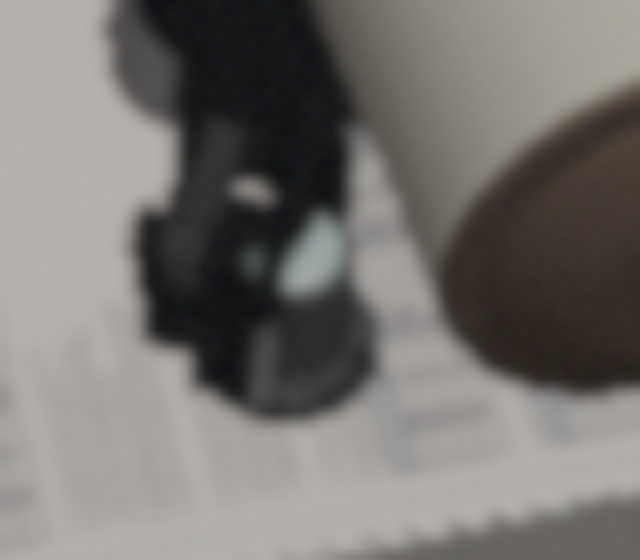

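The lens didn't move when the jaws opened, so it already stands flat and the finger only hides part of the glass. I'll raise the arm and check.

>>> apply_moves([
  [[0, -0.5, 0], 0],
  [[0, -2, 0], 0],
  [[0, -5, 0], 0],
  [[0, -8, 0], 0],
  [[0, -10, 0], 0],
  [[0, -10, 0], 0],
  [[0, -10, 0], 0],
], jaw=0.7)

```text
time_s: 9.85
eef_pos: [449.5, -81.3, 119.4]
orientation: [-0.445, -1.981, 1.99]
wrist_force: [0.2, -0.1, -0.9]
width: 59.8
```

Run:
```python
from st import *
s,R=st()
snap("9",(290,200,100,100),(290,180,90,90),6)
```

```text
t 9.85 q [ 0.18  0.22 -0.56  0.01 -0.79  0.95] p [449.53 -81.27 119.44] w 59.75845495922269 F [ 0.17 -0.13 -0.87] M [-0.02  0.08 -0.03]
x az 155.2 z az -114.8 down [ 0.01 -0.01 -1.  ]
```

View pics/side_9_c.png

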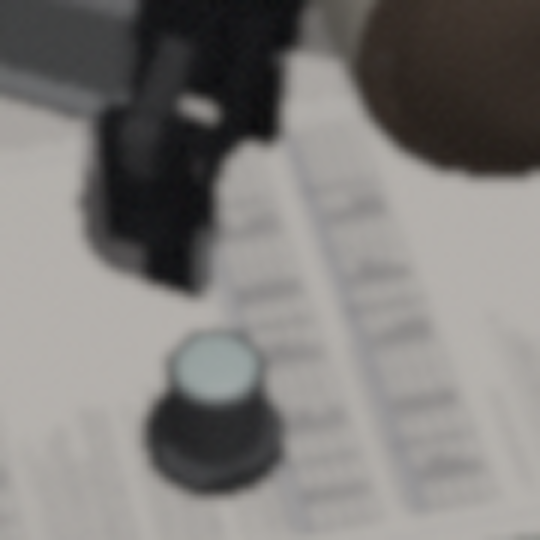

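View pics/top_9_c.png

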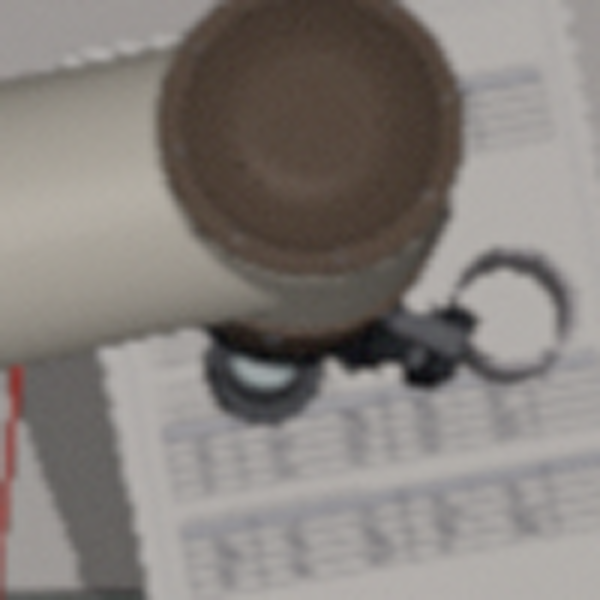

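The lens stands upright on the paper: glass at side crop (215,368), flange below it. Measuring its centre.

Run:
```python
from st import *
for n,b in(("side",(305,225,45,45)),("top",(320,245,30,30))):
    im=cv2.imread(f"pics/{n}_9.png"); x,y,w,h=b; c=im[y:y+h,x:x+w].astype(int)
    m=((c[:,:,1]-c[:,:,2]>8)&(c[:,:,1]>110)).astype(np.uint8)
    k,l,stt,ce=cv2.connectedComponentsWithStats(m); i=1+np.argmax(stt[1:,4]); print(n,stt[i],ce[i]+[x,y], onplane(n,ce[i]+[x,y],42))
    cn=max(cv2.findContours((l==i).astype(np.uint8),cv2.RETR_EXTERNAL,cv2.CHAIN_APPROX_NONE)[0],key=len)+np.array([x,y])
    q=onplane(n,cn.reshape(-1,2).astype(float),42)[:,:2]; 
    print("bbox world",q.min(0),q.max(0))
    d=((im.max(2)<105)).astype(np.uint8)[y:y+h,x:x+w]; 
    k,l,stt,ce=cv2.connectedComponentsWithStats(d); i=1+np.argmax(stt[1:,4]); print("dark",stt[i],ce[i])
```

```text
side [15 12 12  8 72] [325.46 240.28] [[447.82 -84.01  42.  ]]
bbox world [436.46 -92.72] [459.04 -74.96]
dark [  9  19  23  19 324] [20.23 27.98]
top [11 17  3  2  4] [331.75 262.75] [[435.05 -73.87  42.  ]]
bbox world [434.4  -76.79] [436.86 -72.09]
dark [  3   0  27  26 466] [16.88 11.49]
```

Run:
```python
from circ import *
im={"side":cv2.imread("pics/side_9.png"),"top":cv2.imread("pics/top_9.png")}
for n,z,r,sg in(("side",42,17,1),("side",0,25,1),("side",8,25,1),("top",8,25,1),("top",0,25,1)):
    c=np.array((447.8,-82.5))
    for w in(5,3):
        E=edges(n,im[n],c,z,r,w,5,sg)
        if n=="side" and z==0: E=E[(E[:,0]>20)&(E[:,0]<160)]
        if n=="side" and z==8: E=E[(E[:,0]>200)&(E[:,0]<340)]
        if n=="top": E=E[(E[:,0]>120)&(E[:,0]<260)]
        if len(E)>5: c,m,k=fit(c,E,r)
    print(n,z,r,c,m,len(E),E[:,0].astype(int))
```

```text
side 42 17 [447.6 -83.1] 0.32426536762653235 38 [  0   5  10  15  20 145 150 155 160 165 170 175 180 210 215 220 225 230 260 265 270 275 280 285 290 295 300 305 310 315 320 325 330 335 340 345 350
 355]
side 0 25 [447.7 -85.8] 0.5523748942841813 27 [ 25  30  35  40  45  50  55  60  65  70  75  80  85  90  95 100 105 110 115 120 125 130 135 140 145 150 155]
side 8 25 [446.9 -79.8] 1.0352183077249535 11 [210 215 220 225 305 310 315 320 325 330 335]
top 8 25 [446.5 -78.8] 0.33464959164443897 27 [125 130 135 140 145 150 155 160 165 170 175 180 185 190 195 200 205 210 215 220 225 230 235 240 245 250 255]
top 0 25 [447.5 -79.4] 0.3312115101392408 27 [125 130 135 140 145 150 155 160 165 170 175 180 185 190 195 200 205 210 215 220 225 230 235 240 245 250 255]
```

>>> apply_moves([
  [[0.3, 3, 0.1], 0],
  [[0.3, 6, 0.1], 0],
  [[0.3, 8, 0.1], 0],
  [[0.3, 9, 0.1], 0],
  [[0.3, 9.35, 0.1], 0],
  [[0.3, 9.35, 0.1], 0],
  [[0.3, 9.35, 0.1], 0],
])

```text
time_s: 10.82
eef_pos: [447.4, -81.5, 26.1]
orientation: [-0.445, -1.981, 1.991]
wrist_force: [0.6, -1.1, 0.3]
width: 59.5
```

>>> apply_moves([
  [[0, 0, 0], 0],
  [[0, 0, 0], 0],
  [[0, 0, 0], 0],
  [[0, 0, 0], 0],
  [[0, 0, 0], 0],
  [[0, 0, 0], 0],
], jaw=0, force=40)

```text
time_s: 11.58
eef_pos: [447.9, -81.5, 27.0]
orientation: [-0.447, -1.982, 1.991]
wrist_force: [-1.2, -0.0, 6.6]
width: 32.6
```

Run:
```python
from st import *
s,R=st()
snap("10",None,(290,200,90,80),7)
```

```text
t 11.575 q [ 0.18  0.37 -0.66  0.02 -0.53  0.94] p [447.89 -81.47  26.95] w 32.59714689430335 F [-1.17 -0.05  6.62] M [ 0.17  0.37 -0.02]
x az 155.3 z az -114.7 down [ 0.01 -0.01 -1.  ]
```

View pics/side_10_c.png

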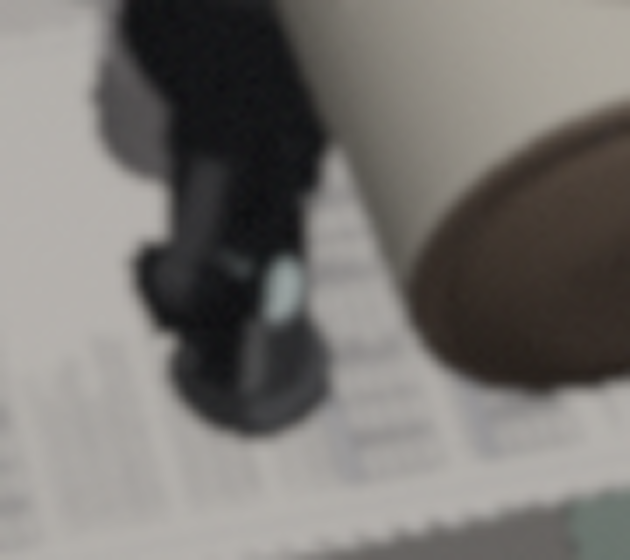

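>>> apply_moves([
  [[0, -1, 0], 0],
  [[0, -3, 0], 0],
  [[0, -6, 0], 0],
  [[1.5, -7, -4], 0],
  [[3, -7, -8], 0],
  [[4.5, -7, -12], 0],
  [[6.1, -7, -16.5], 0],
  [[6.1, -6, -16.5], 0],
  [[6.1, -6, -16.5], 0],
  [[6.1, -6, -16.5], 0],
])

```text
time_s: 12.88
eef_pos: [460.7, 93.3, 86.0]
orientation: [-0.447, -1.981, 1.991]
wrist_force: [-1.4, 0.5, -1.5]
width: 32.7
```

Run:
```python
from st import *
s,R=st()
snap("11",(210,200,100,100),(270,260,110,100),6)
```

```text
t 12.875 q [ 0.55  0.29 -0.57  0.02 -0.71  0.57] p [460.67  93.31  85.99] w 32.65041812861253 F [-1.43  0.46 -1.49] M [-0.01  0.02 -0.02]
x az 155.2 z az -114.8 down [ 0.01 -0.01 -1.  ]
```

View pics/side_11_c.png

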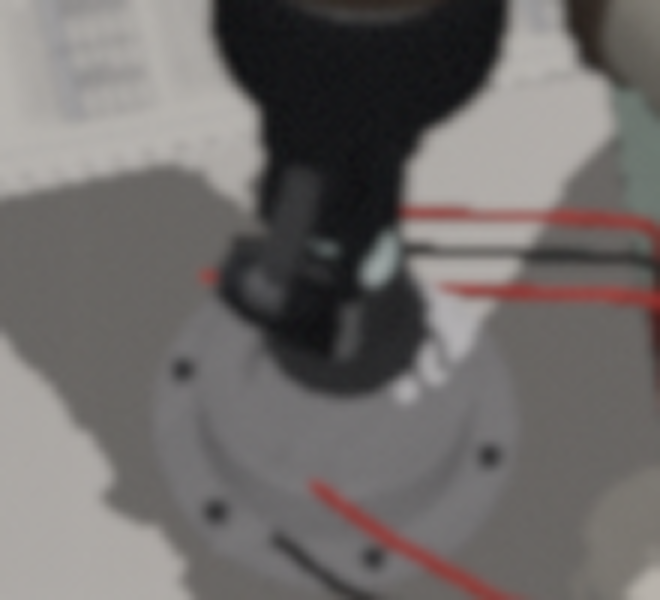

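View pics/top_11_c.png

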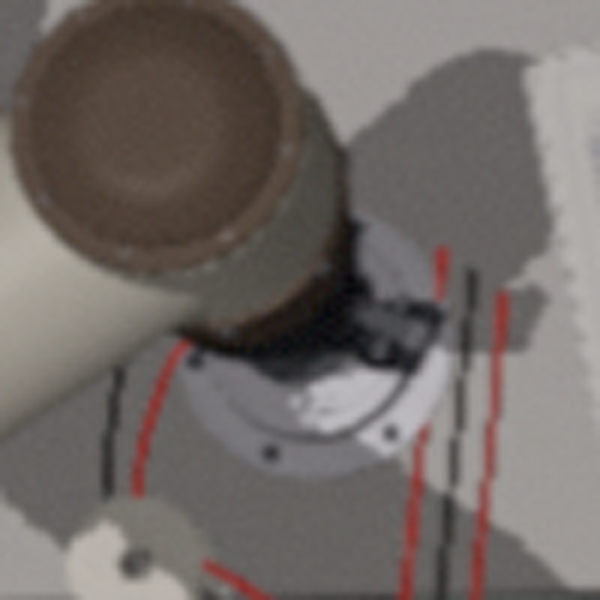

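```bash
cat > fl.py <<'E'
from circ import *
import sys
def flange(png,c0,z,n="side",a0=15,a1=165,r=25,thr=None):
    im=cv2.imread(png); c=np.array(c0)
    for w in(5,3,2.5):
        E=edges(n,im,c,z,r,w,4,1); E=E[(E[:,0]>a0)&(E[:,0]<a1)]
        if len(E)>5: c,m,k=fit(c,E,r)
    print(png,z,c,m,E[:,0].astype(int)); return c
E
python3 - <<'E'
from fl import *
for z in(57,59,61): flange("pics/side_11.png",(460.7,93.3),z)
E
```

```text
pics/side_11.png 57 [460.2  88.8] 0.4693456114661281 [ 16  20  24  28  32  36  40  44  48  52  56  60  64  68  72  76  80  84  88  92  96 100 104 108 112 116 120 124 128 132 136 140 144 148 152 156 160
 164]
pics/side_11.png 59 [460.4  89.9] 0.4238883591549403 [ 16  20  24  28  32  36  40  44  48  52  56  60  64  68  72  76  80  84  88  92  96 100 104 108 112 116 120 124 128 132 136 140 144 148 152 156 160
 164]
pics/side_11.png 61 [460.6  90.9] 0.4243564312645347 [ 16  20  24  28  32  36  40  44  48  52  56  60  64  68  72  76  80  84  88  92  96 100 104 108 112 116 120 124 128 132 136 140 144 148 152 156 160
 164]
```

>>> apply_moves([
  [[-0.08, 1.2, -0.07], 0],
  [[-0.08, 2.0, -0.07], 0],
  [[-0.08, 2.2, -0.07], 0],
  [[-0.08, 2.4, -0.07], 0],
  [[-0.08, 2.6, -0.07], 0],
  [[-0.08, 2.8, -0.07], 0],
  [[-0.08, 2.8, -0.07], 0],
])

```text
time_s: 13.85
eef_pos: [462.2, 93.6, 58.1]
orientation: [-0.448, -1.982, 1.99]
wrist_force: [0.5, 0.2, -1.3]
width: 32.3
```

Run:
```python
from st import *
s,R=st()
```

```text
t 13.85 q [ 0.55  0.34 -0.59  0.02 -0.63  0.57] p [462.23  93.56  58.13] w 32.27247973745329 F [ 0.5   0.2  -1.31] M [-0.01  0.02 -0.  ]
x az 155.2 z az -114.8 down [ 0.01 -0.01 -1.  ]
```

There is no contact, and the flange bottom is at about 31 mm, below the 35 mm mouth, so it has entered. Continuing gently.

>>> apply_moves([
  [[0, 0.3, 0], 0],
  [[0, 0.6, 0], 0],
  [[0, 0.9, 0], 0],
  [[0, 1.2, 0], 0],
  [[0, 1.4, 0], 0],
  [[0, 1.6, 0], 0],
  [[0, 1.7, 0], 0],
  [[0, 1.7, 0], 0],
])

```text
time_s: 14.85
eef_pos: [462.4, 93.4, 41.1]
orientation: [-0.448, -1.981, 1.99]
wrist_force: [-0.5, 0.0, -0.7]
width: 32.4
```

Run:
```python
from st import *
s,R=st()
```

```text
t 14.85 q [ 0.55  0.37 -0.61  0.02 -0.59  0.57] p [462.36  93.42  41.09] w 32.35668765204631 F [-0.48  0.01 -0.67] M [0.01 0.02 0.  ]
x az 155.2 z az -114.8 down [ 0.01 -0.01 -1.  ]
```

>>> apply_moves([
  [[0, 0.1, 0], 0],
  [[0, 0.2, 0], 0],
  [[0, 0.25, 0], 0],
  [[0, 0.3, 0], 0],
  [[0, 0.3, 0], 0],
])

```text
time_s: 15.48
eef_pos: [462.4, 93.4, 38.1]
orientation: [-0.448, -1.981, 1.99]
wrist_force: [-0.7, 0.2, -1.3]
width: 32.7
```

Run:
```python
from st import *
s,R=st()
snap("12",None,(270,270,110,100),6)
```

```text
t 15.475 q [ 0.55  0.37 -0.61  0.02 -0.58  0.57] p [462.39  93.41  38.07] w 32.682559105675146 F [-0.7   0.21 -1.26] M [ 0.04  0.02 -0.03]
x az 155.2 z az -114.8 down [ 0.01 -0.01 -1.  ]
```

View pics/side_12_c.png

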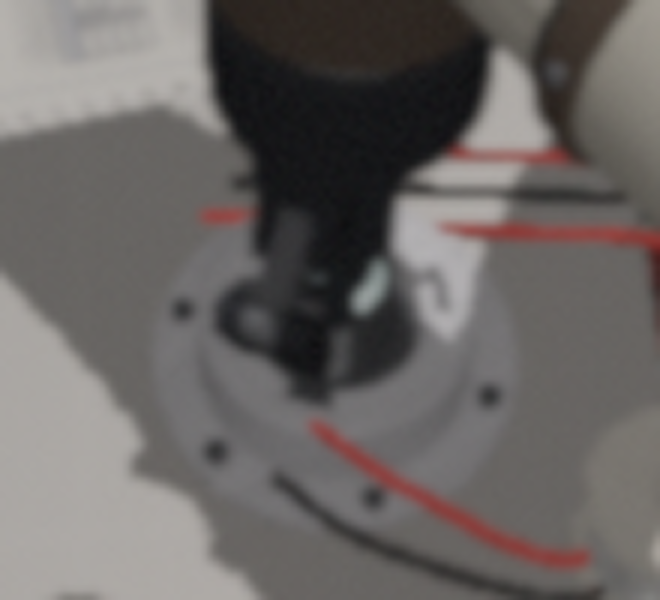

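>>> apply_moves([
  [[0, 0.1, 0], 0],
  [[0, 0.1, 0], 0],
  [[0, 0.15, 0], 0],
  [[0, 0.2, 0], 0],
  [[0, 0.2, 0], 0],
])

```text
time_s: 16.15
eef_pos: [462.4, 93.4, 36.0]
orientation: [-0.448, -1.981, 1.99]
wrist_force: [0.1, 0.8, -1.4]
width: 32.9
```

Run:
```python
from st import *
s,R=st()
```

```text
t 16.15 q [ 0.55  0.38 -0.62  0.02 -0.57  0.57] p [462.37  93.39  36.03] w 32.9028545077492 F [ 0.08  0.85 -1.42] M [ 0.03 -0.    0.01]
x az 155.2 z az -114.8 down [ 0.01 -0.01 -1.  ]
```

>>> apply_moves([
  [[0, 0.1, 0], 0],
  [[0, 0.1, 0], 0],
  [[0, 0.2, 0], 0],
  [[0, 0.2, 0], 0],
])

```text
time_s: 16.65
eef_pos: [462.5, 93.4, 34.1]
orientation: [-0.448, -1.981, 1.99]
wrist_force: [0.9, 1.1, -0.4]
width: 32.8
```

Run:
```python
from st import *
s,R=st()
snap("13",None,(280,280,80,70),8)
```

```text
t 16.65 q [ 0.55  0.38 -0.62  0.02 -0.57  0.57] p [462.45  93.39  34.09] w 32.79584434071696 F [ 0.93  1.07 -0.39] M [0.04 0.02 0.02]
x az 155.2 z az -114.8 down [ 0.01 -0.01 -1.  ]
```

View pics/side_13_c.png

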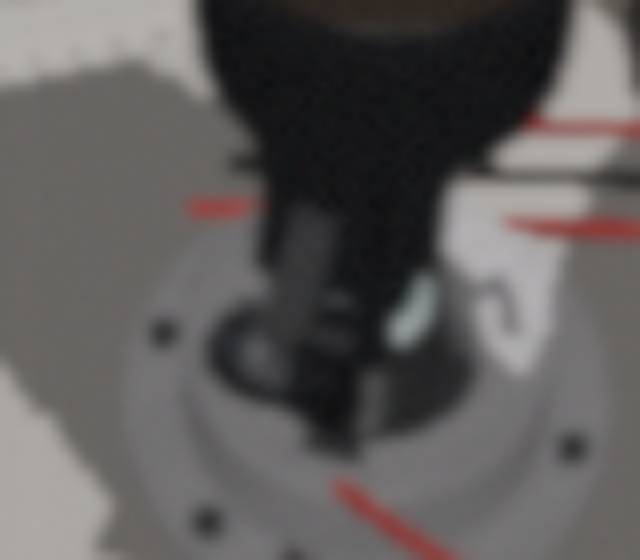

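>>> apply_moves([
  [[0, 0.1, 0], 0],
  [[0, 0.1, 0], 0],
  [[0, 0.15, 0], 0],
  [[0, 0.15, 0], 0],
])

```text
time_s: 17.2
eef_pos: [462.5, 93.4, 34.0]
orientation: [-0.448, -1.982, 1.991]
wrist_force: [-3.4, 0.4, 12.5]
width: 32.6
```

Run:
```python
from st import *
s,R=st()
```

```text
t 17.2 q [ 0.55  0.38 -0.62  0.02 -0.57  0.57] p [462.54  93.42  34.03] w 32.62912371248626 F [-3.36  0.35 12.52] M [ 0.02  1.29 -0.04]
x az 155.2 z az -114.8 down [ 0.01 -0.01 -1.  ]
```

Contact is at TCP 34 with 12 N. The paper is the 5 mm pad, so the lens bottom is TCP−22 = 12 mm, which is exactly the seat. I'll relax and open.

>>> apply_moves([
  [[0, 0, 0], 0],
  [[0, 0, 0], 0],
])

```text
time_s: 17.45
eef_pos: [462.6, 93.5, 34.1]
orientation: [-0.448, -1.982, 1.991]
wrist_force: [-0.5, 0.2, 2.8]
width: 32.4
```

>>> apply_moves([
  [[0, 0, 0], 0],
  [[0, 0, 0], 0],
  [[0, 0, 0], 0],
  [[0, -0.3, 0], 0],
  [[0, -1, 0], 0],
  [[0, -3, 0], 0],
  [[0, -6, 0], 0],
  [[0, -9, 0], 0],
  [[0, -12, 0], 0],
  [[0, -12, 0], 0],
], jaw=0.6)

```text
time_s: 18.7
eef_pos: [462.9, 95.0, 157.0]
orientation: [-0.453, -1.989, 1.989]
wrist_force: [0.1, -0.0, 0.0]
width: 51.4
```

Run:
```python
from st import *
s,R=st()
snap("14",(215,210,100,100),(280,260,100,100),6)
```

```text
t 18.7 q [ 0.55  0.19 -0.48  0.01 -0.89  0.57] p [462.86  95.03 156.96] w 51.44087921724742 F [ 0.09 -0.02  0.01] M [ 0.03  0.03 -0.03]
x az 155.2 z az -114.8 down [ 0.02 -0.   -1.  ]
```

View pics/side_14_c.png

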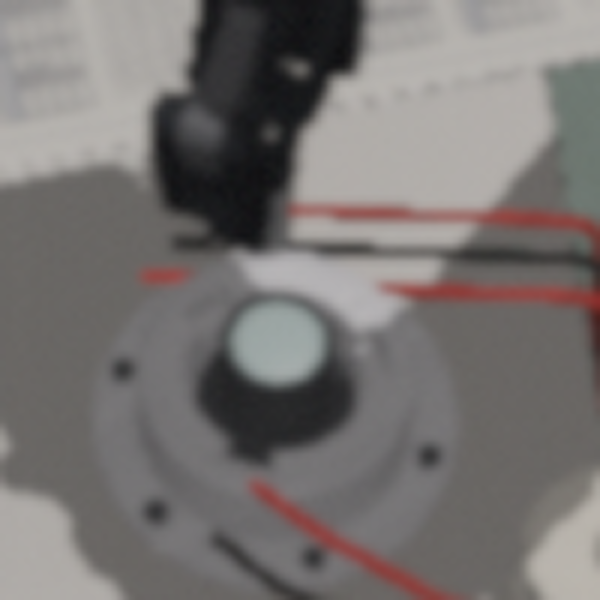

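View pics/top_14_c.png

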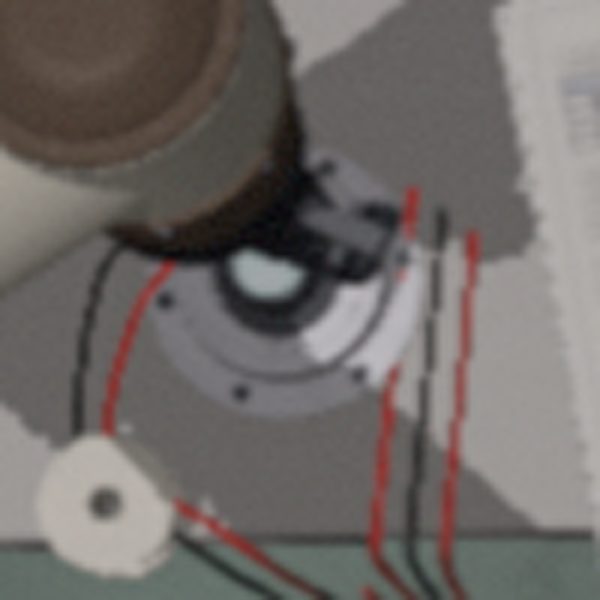

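The lens stands in the cell: glass at side crop (278,343), flange down in the bore, with notch C visible at (248,452). Next I'll move over the ring and look.

>>> apply_moves([
  [[-2.5, 0, 5.5], 6],
  [[-5, 1, 11], 12],
  [[-7.5, 2, 16.5], 18],
  [[-10, 3, 22], 24],
  [[-11.4, 3.7, 24.8], 30],
  [[-11.4, 3.7, 24.8], 35],
  [[-11.4, 3.7, 24.8], 35],
  [[-11.4, 3.7, 24.8], 35],
], jaw=0.85)

```text
time_s: 19.8
eef_pos: [460.5, -178.7, 118.3]
orientation: [-0.922, -1.589, 1.59]
wrist_force: [-0.3, 0.4, -0.2]
width: 72.8
```

Run:
```python
from st import *
s,R=st()
snap("15",(325,205,100,100),(270,160,90,90),6)
```

```text
t 19.8 q [-0.04  0.28 -0.47  0.01 -0.81  0.56] p [ 460.45 -178.68  118.29] w 72.78001423395875 F [-0.32  0.44 -0.17] M [0.04 0.02 0.03]
x az 120.3 z az -149.7 down [ 0.01 -0.01 -1.  ]
```

View pics/side_15_c.png

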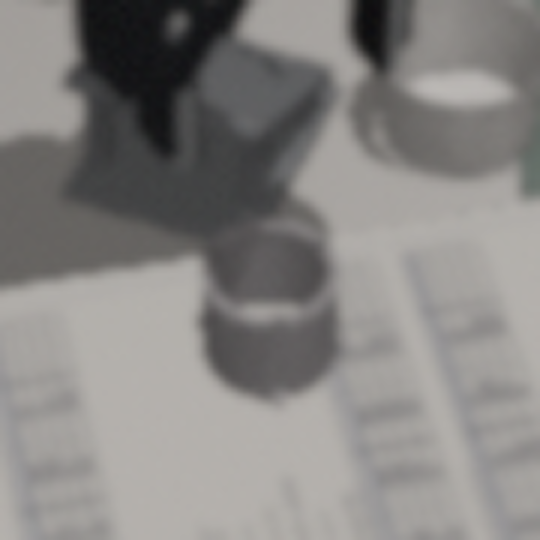

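View pics/top_15_c.png

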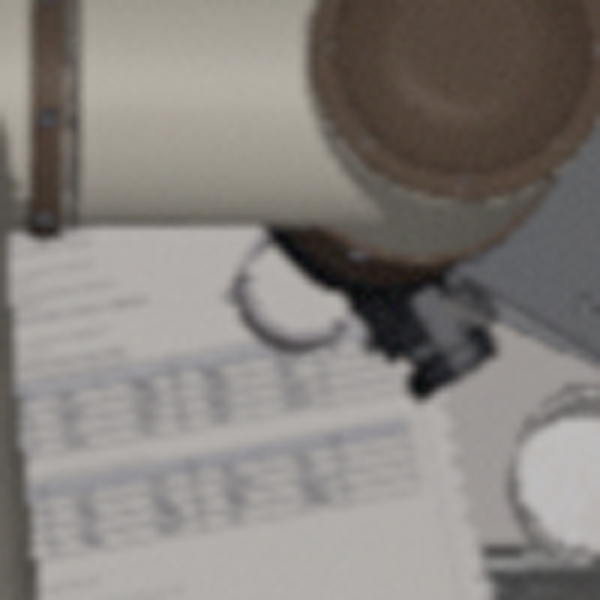

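The side view shows the ring clear between the open fingers, with its pin at crop (278,397). Pin yaw is about 91.4° and notch yaw about −50°, so the ring needs about 21° clockwise. Descending.

>>> apply_moves([
  [[0.07, 3, -0.17], 0],
  [[0.07, 6, -0.17], 0],
  [[0.07, 8, -0.17], 0],
  [[0.07, 9, -0.17], 0],
  [[0.07, 9.45, -0.17], 0],
  [[0.07, 9.45, -0.17], 0],
  [[0.07, 9.45, -0.17], 0],
])

```text
time_s: 20.78
eef_pos: [463.4, -177.6, 24.9]
orientation: [-0.925, -1.591, 1.59]
wrist_force: [-0.5, 0.7, 1.0]
width: 72.7
```

Run:
```python
from st import *
s,R=st()
snap("16",None,(270,160,90,90),6)
t=lambda x,y:(280+x/6-.4,260+y/6-.4)
X=onplane("side",t(250,455),35)[0]; print(X,np.degrees(np.arctan2(X[1]-93.9,X[0]-462.2)))
```

```text
t 20.775 q [-0.03  0.43 -0.57  0.01 -0.57  0.55] p [ 463.37 -177.63   24.89] w 72.7377465948475 F [-0.46  0.71  1.01] M [-0.01  0.04  0.02]
x az 120.3 z az -149.7 down [ 0.01 -0.01 -1.  ]
[472.21 120.91  35.  ] 69.66658653208488
```

View pics/side_16_c.png

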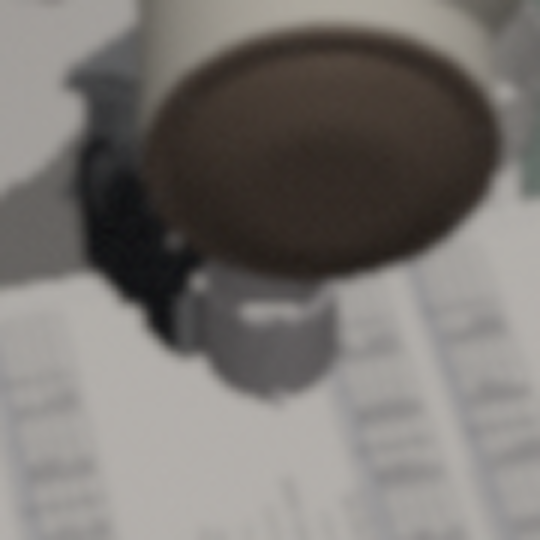

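Notch C measures 69.7°, confirming the cell yaw. The ring is undisturbed between the fingers, so I'll close.

>>> apply_moves([
  [[0, 0, 0], 0],
  [[0, 0, 0], 0],
  [[0, 0, 0], 0],
  [[0, 0, 0], 0],
  [[0, 0, 0], 0],
], jaw=0, force=50)

```text
time_s: 21.45
eef_pos: [463.9, -177.7, 25.8]
orientation: [-0.926, -1.592, 1.59]
wrist_force: [-0.3, 0.6, 5.6]
width: 48.6
```

Run:
```python
from st import *
s,R=st()
snap("17",None,(270,160,90,90),6)
print(shift(R,np.array([462,93.5,104])-s['eef_pos']))
```

```text
t 21.45 q [-0.03  0.43 -0.56  0.01 -0.57  0.55] p [ 463.9  -177.75   25.76] w 48.57475502057014 F [-0.34  0.58  5.55] M [ 0.16  0.32 -0.03]
x az 120.3 z az -149.7 down [ 0.01 -0.01 -1.  ]
[ 23.42  -8.   -13.59]
```

View pics/side_17_c.png

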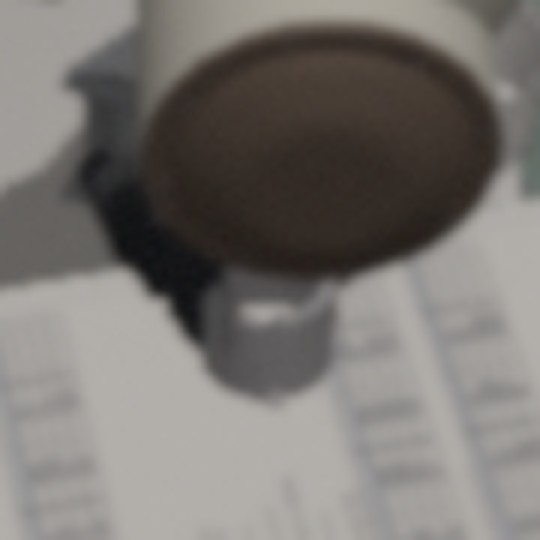

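>>> apply_moves([
  [[0, -1, 0], 0],
  [[0, -3, 0], 0],
  [[0, -6, 0], 0],
  [[2, -8, -1.2], 2],
  [[6, -8, -3.5], 5],
  [[10, -8, -5.8], 9],
  [[14, -8, -8.1], 13],
  [[18, -8, -10.5], 17],
  [[21.5, -8, -12.5], 21],
  [[23.4, -8, -13.6], 21.4],
  [[23.4, -8, -13.6], 21.4],
  [[23.4, -8, -13.6], 21.4],
])

```text
time_s: 23.0
eef_pos: [461.7, 92.9, 104.1]
orientation: [-1.146, -1.328, 1.323]
wrist_force: [-0.1, 0.3, -0.7]
width: 48.1
```

Run:
```python
from st import *
s,R=st()
snap("18",(215,200,100,100),(280,250,90,95),6)
```

```text
t 23.0 q [ 0.55  0.26 -0.55  0.02 -0.75 -0.41] p [461.73  92.92 104.06] w 48.12630721476303 F [-0.11  0.3  -0.71] M [-0.02  0.01  0.03]
x az 98.9 z az -171.1 down [ 0.01 -0.01 -1.  ]
```

View pics/side_18_c.png

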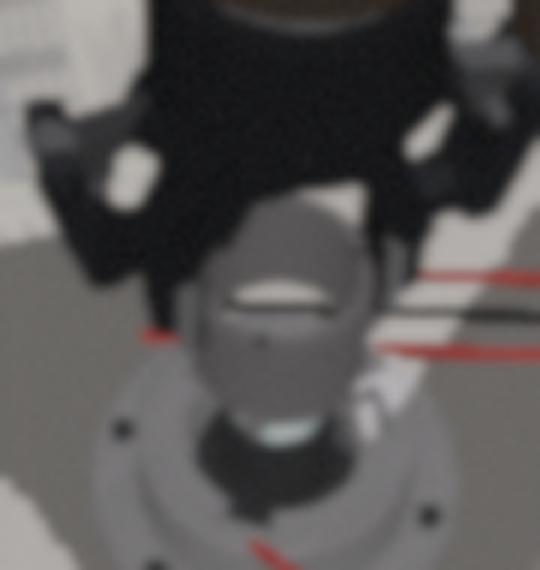

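View pics/top_18_c.png

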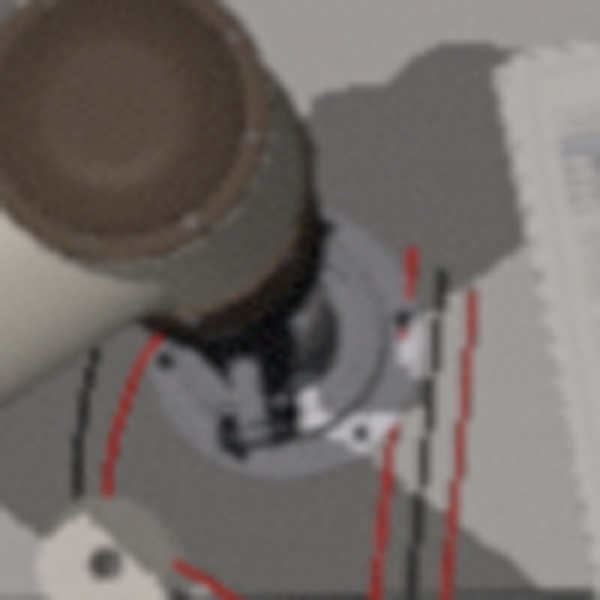

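The side view shows the ring in the jaws above the lens, with its dark mark at crop (262,341). I'll check the mark's angle and the ring's centre in the camera.

Run:
```python
from fl import *
X=onplane("side",(280+262/6-.4,250+341/6-.4),125.3)[0]; print("mark",X)
im=cv2.imread("pics/side_18.png")
print("ring c expected px",proj("side",[461.7,92.9,125.3]),proj("side",[461.7,92.9,83.3]))
c=np.array((461.7,92.9))
for z,r,sg,a in((83.3,25,-1,(20,160)),(83.3,25,1,(20,160)),(83.3,25,0,(20,160)),(125.3,21,1,(20,160)),(125.3,21,0,(20,160)),(125.3,25,-1,(20,160))):
    E=edges("side",im,c,z,r,4,4,sg)
    if len(E): E=E[(E[:,0]>a[0])&(E[:,0]<a[1])]
    if len(E)>5:
        cc,m,k=fit(c,E,r); print(z,r,sg,cc,m,k)
# bottom centre + pin in side: pin at yaw 70
for th in(60,70,80):
    print(th,proj("side",[461.7+25*np.cos(np.radians(th)),92.9+25*np.sin(np.radians(th)),125.3]))
print(np.degrees(np.arctan2(X[1]-92.9,X[0]-461.7)))
```

```text
mark [469.6 115.5 125.3]
ring c expected px [[327.  294.1]] [[326.5 307.2]]
83.3 25 1 [462.8  92.5] 0.24896850339952614 18
83.3 25 0 [462.6  93. ] 0.6735672836207094 21
125.3 21 0 [460.4  94.1] 0.46864883866368423 14
125.3 25 -1 [461.7  90.6] 0.5347444103769341 17
60 [[320.4 306.1]]
70 [[322.9 307. ]]
80 [[325.6 307.4]]
70.61450284024079
```

The mark is at 70.6° against the notch at about 70°, and the ring centre is within 1 mm of the cell axis. Lowering.

>>> apply_moves([
  [[0.13, 1.5, 0.03], 0],
  [[0.13, 3, 0.03], 0],
  [[0.13, 4, 0.03], 0],
  [[0.13, 4.5, 0.03], 0],
  [[0.13, 4.7, 0.03], 0],
  [[0.13, 4.9, 0.03], 0],
  [[0.13, 5.1, 0.03], 0],
  [[0.13, 5.3, 0.03], 0],
  [[0.13, 5.3, 0.03], 0],
])

```text
time_s: 24.22
eef_pos: [462.0, 93.4, 50.9]
orientation: [-1.146, -1.328, 1.322]
wrist_force: [0.2, -0.2, -0.5]
width: 48.5
```

Run:
```python
from st import *
s,R=st()
snap("19",None,(280,260,90,95),6)
```

```text
t 24.225 q [ 0.55  0.35 -0.61  0.02 -0.61 -0.42] p [461.96  93.43  50.95] w 48.48489358064144 F [ 0.2  -0.23 -0.53] M [0.04 0.04 0.02]
x az 98.9 z az -171.1 down [ 0.01 -0.01 -1.  ]
```

View pics/side_19_c.png

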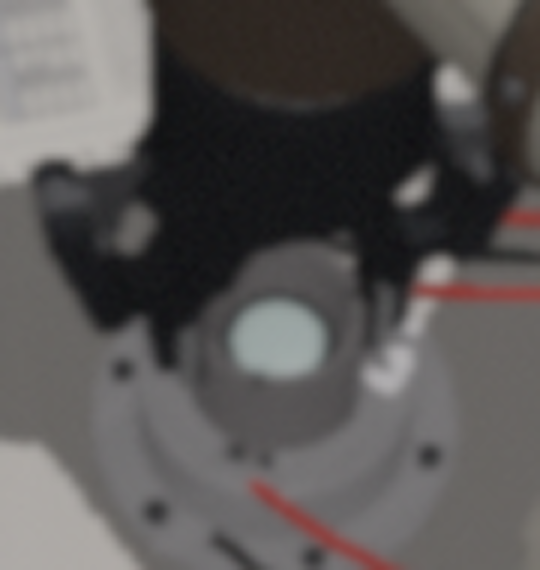

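There is no contact with the pins 5 mm into the notches; the gaps on both sides of the pin show at crop (237,450) and (265,457). Lowering to landing.

>>> apply_moves([
  [[0, 0.2, 0], 0],
  [[0, 0.4, 0], 0],
  [[0, 0.5, 0], 0],
  [[0, 0.6, 0], 0],
  [[0, 0.7, 0], 0],
  [[0, 0.7, 0], 0],
])

```text
time_s: 25.02
eef_pos: [462.2, 93.4, 44.5]
orientation: [-1.146, -1.328, 1.322]
wrist_force: [-1.7, -0.5, 3.7]
width: 48.5
```

Run:
```python
from st import *
s,R=st()
```

```text
t 25.025 q [ 0.55  0.36 -0.61  0.02 -0.59 -0.42] p [462.22  93.44  44.47] w 48.542397479658426 F [-1.7  -0.45  3.71] M [-0.06  0.41  0.02]
x az 98.9 z az -171.1 down [ 0.01 -0.01 -1.  ]
```

It landed at TCP 44.5 with 4 N. Now the first half of the clockwise turn, following the groove down.

>>> apply_moves([
  [[0, 0.06, 0], 4],
  [[0, 0.09, 0], 8],
  [[0, 0.11, 0], 12],
  [[0, 0.13, 0], 16],
  [[0, 0.15, 0], 20],
  [[0, 0.18, 0], 25],
  [[0, 0.21, 0], 30],
  [[0, 0.24, 0], 35],
  [[0, 0.26, 0], 40],
  [[0, 0.26, 0], 40],
])

```text
time_s: 26.28
eef_pos: [462.7, 93.6, 42.2]
orientation: [-1.43, -0.81, 0.795]
wrist_force: [-1.5, 0.1, 3.0]
width: 48.5
```

Run:
```python
from st import *
s,R=st()
snap("20",None,(280,260,90,95),6)
```

```text
t 26.275 q [ 0.55  0.37 -0.61  0.02 -0.58 -1.11] p [462.71  93.65  42.24] w 48.514165472317664 F [-1.53  0.07  3.  ] M [-0.02  0.21 -0.17]
x az 58.9 z az 148.9 down [ 0.01 -0.01 -1.  ]
```

View pics/side_20_c.png

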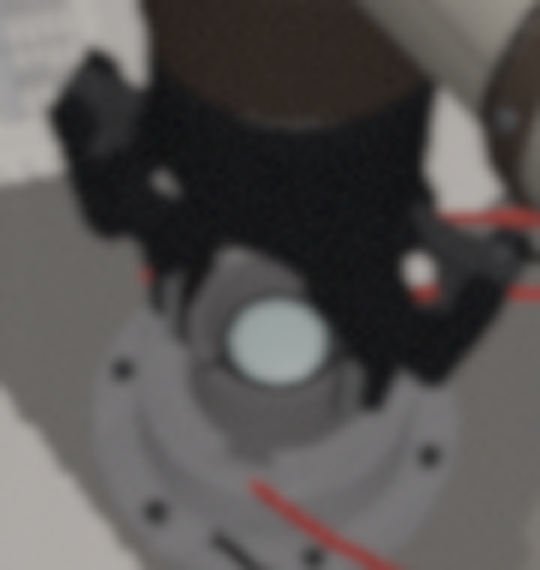

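It has turned 40° with low forces and z is following the groove. On to the stop.

>>> apply_moves([
  [[0, 0.05, 0], 5],
  [[0, 0.09, 0], 10],
  [[0, 0.12, 0], 15],
  [[0, 0.15, 0], 20],
  [[0, 0.18, 0], 25],
  [[0, 0.2, 0], 29],
  [[0, 0.22, 0], 32],
  [[0, 0.23, 0], 34],
  [[0, 0.23, 0], 35],
  [[0, 0.23, 0], 35],
])

```text
time_s: 27.58
eef_pos: [462.4, 93.2, 40.8]
orientation: [-1.555, -0.339, 0.322]
wrist_force: [-3.7, -0.4, 10.8]
width: 48.5
```

Run:
```python
from st import *
s,R=st()
```

```text
t 27.575 q [ 0.55  0.37 -0.62  0.02 -0.58 -1.72] p [462.43  93.21  40.8 ] w 48.455086197929326 F [-3.66 -0.45 10.81] M [-0.34  1.15  0.19]
x az 24.1 z az 114.1 down [ 0.01 -0.01 -1.  ]
```

z is home, with the ring underside at 20 mm after 74.8°. I'll keep turning in small steps to feel the stop.

>>> apply_moves([
  [[0, 0.02, 0], 1],
  [[0, 0.02, 0], 2],
  [[0, 0.02, 0], 3],
  [[0, 0.02, 0], 4],
  [[0, 0.02, 0], 4],
])

```text
time_s: 28.2
eef_pos: [461.5, 92.7, 40.8]
orientation: [-1.564, -0.288, 0.273]
wrist_force: [-3.8, 0.1, 7.4]
width: 48.4
```

Run:
```python
from st import *
s,R=st()
snap("21",None,(280,260,90,95),6)
```

```text
t 28.2 q [ 0.55  0.37 -0.62  0.02 -0.58 -1.79] p [461.53  92.71  40.85] w 48.35826371894819 F [-3.78  0.05  7.36] M [-0.02  1.36  0.94]
x az 20.4 z az 110.4 down [ 0.01 -0.01 -1.  ]
```

View pics/side_21_c.png

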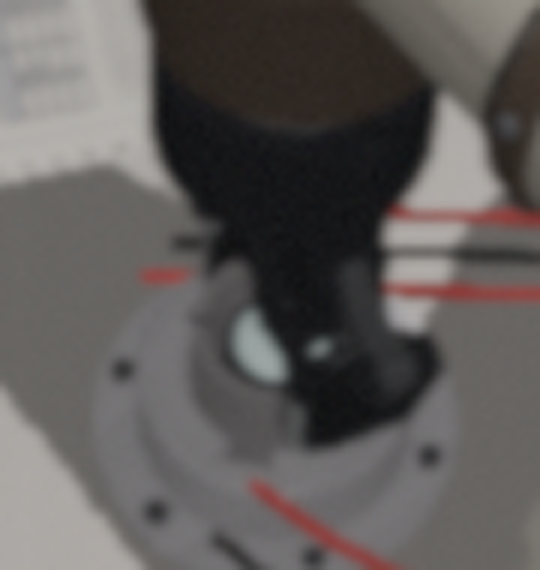

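The moment rose to 0.94 N·m and the hand advanced 3.7°, so this is the stop. One more small nudge to be snug.

>>> apply_moves([
  [[0, 0.02, 0], 1.5],
  [[0, 0.02, 0], 3],
  [[0, 0.02, 0], 4],
  [[0, 0.02, 0], 4],
])

```text
time_s: 28.75
eef_pos: [462.5, 93.1, 41.0]
orientation: [-1.569, -0.236, 0.217]
wrist_force: [1.3, -0.2, 3.0]
width: 48.3
```

Run:
```python
from st import *
s,R=st()
```

```text
t 28.75 q [ 0.55  0.37 -0.62  0.03 -0.58 -1.86] p [462.5   93.14  40.96] w 48.27711410796774 F [ 1.28 -0.15  3.04] M [-0.08 -0.32  1.23]
x az 16.5 z az 106.5 down [ 0.01 -0.01 -1.  ]
```

The moment has levelled off at 1.2 N·m, with the fingers slipping on the ring, so it is hard against the stop. Releasing and raising.

>>> apply_moves([
  [[0, 0, 0], 0],
  [[0, 0, 0], 0],
  [[0, 0, 0], 0],
  [[0, 0, 0], 0],
  [[0, -0.5, 0], 0],
  [[0, -2, 0], 0],
  [[0, -5, 0], 0],
  [[0, -10, 0], 0],
  [[0, -15, 0], 0],
  [[0, -18, 0], 0],
  [[0, -18, 0], 0],
], jaw=0.85)

```text
time_s: 30.12
eef_pos: [461.3, 95.3, 223.9]
orientation: [-1.567, -0.241, 0.212]
wrist_force: [-0.3, -0.7, -0.4]
width: 72.7
```

Run:
```python
from st import *
s,R=st()
snap("22",(200,200,110,100),(270,250,110,110),6)
print(shift(R,[-60,-240,20]))
```

```text
t 30.125 q [ 0.56  0.12 -0.38  0.02 -1.06 -1.85] p [461.34  95.32 223.95] w 72.6712798979054 F [-0.25 -0.68 -0.44] M [ 0.02  0.12 -0.04]
x az 16.5 z az 106.5 down [ 0.02 -0.01 -1.  ]
[-12.54  -1.99 -21.33]
```

View pics/side_22_c.png

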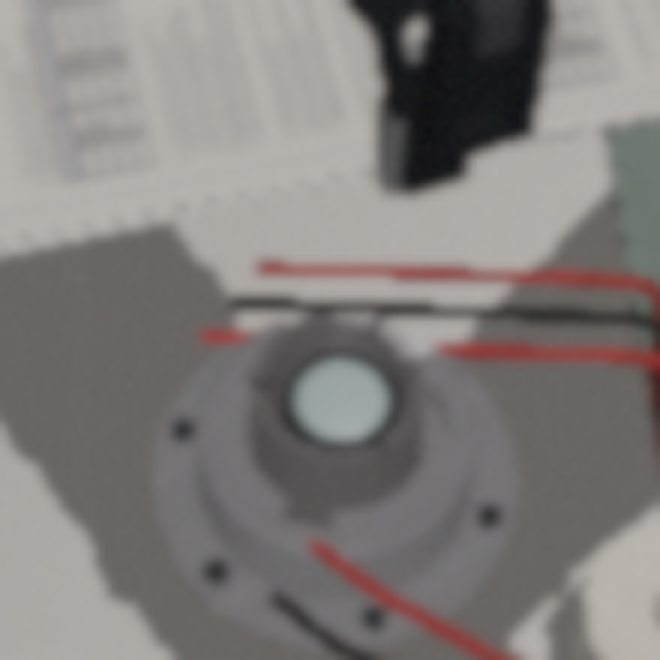

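The ring sits down in the cell with the lens glass centred in it at crop (340,400). I'll move aside for a clear check of the marks and the bystanders.

>>> apply_moves([
  [[-3, -1, -5], 0],
  [[-6, -2, -10], 0],
  [[-9, -2, -15.5], 0],
  [[-12.5, -2, -21.3], 0],
  [[-12.5, -2, -21.3], 0],
  [[-12.5, -2, -21.3], 0],
])

```text
time_s: 30.98
eef_pos: [399.2, -145.3, 240.8]
orientation: [-1.568, -0.232, 0.218]
wrist_force: [-0.7, 0.6, 0.1]
width: 72.6
```

Run:
```python
from circ import *
from st import *
s,R=st()
snap("23",(180,200,130,110),(275,275,90,85),6)
for n in("top","side"):
    im=cv2.imread(f"pics/{n}_23.png")
    print(n,[fit(c,e,r)[0] if len(e:=edges(n,im,(461,94),62,r,3,5,sg))>8 else None for c,r,sg in(((461,94),25,0),((461,94),21,0))])
for n in("side","top"):
    a=cv2.imread(f"pics/{n}0.png"); b=cv2.imread(f"pics/{n}_23.png");
```

```text
t 30.975 q [ 0.04  0.02 -0.44  0.01 -1.1  -1.33] p [ 399.2  -145.33  240.75] w 72.59221711430756 F [-0.72  0.64  0.1 ] M [ 0.05  0.03 -0.  ]
x az 16.4 z az 106.4 down [ 0.01 -0.01 -1.  ]
top [None, None]
side [array([461.76,  94.37]), array([462.08,  93.45])]
```

View pics/side_23_c.png

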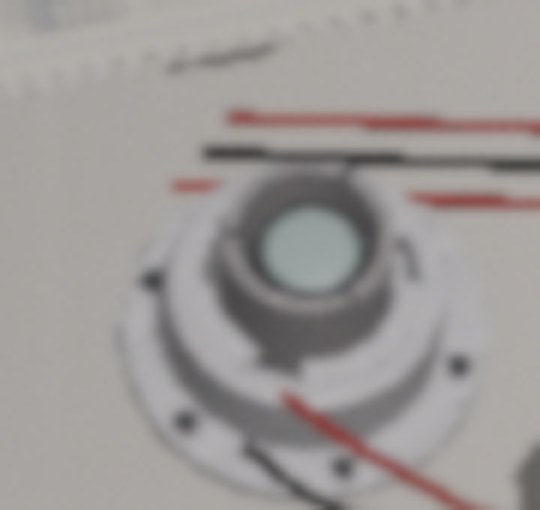

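View pics/top_23_c.png

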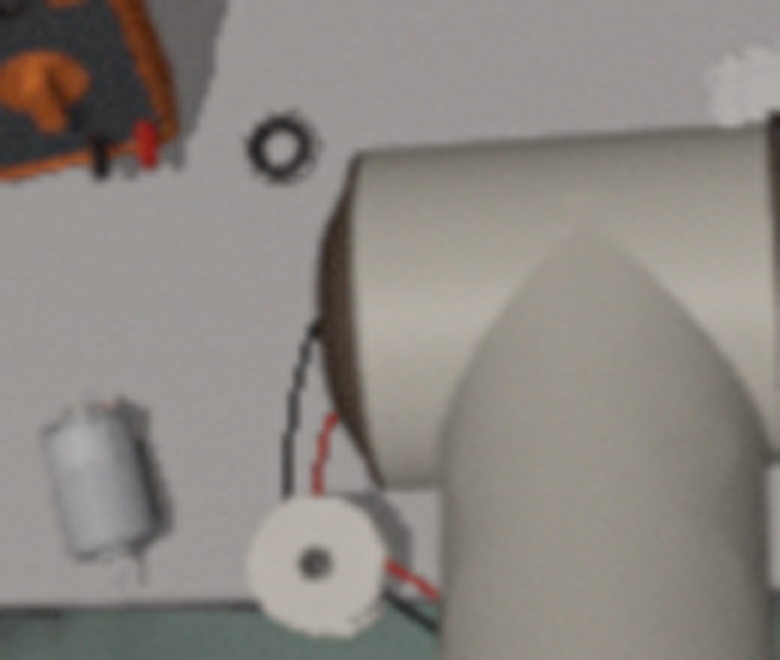

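View pics/side_23.png

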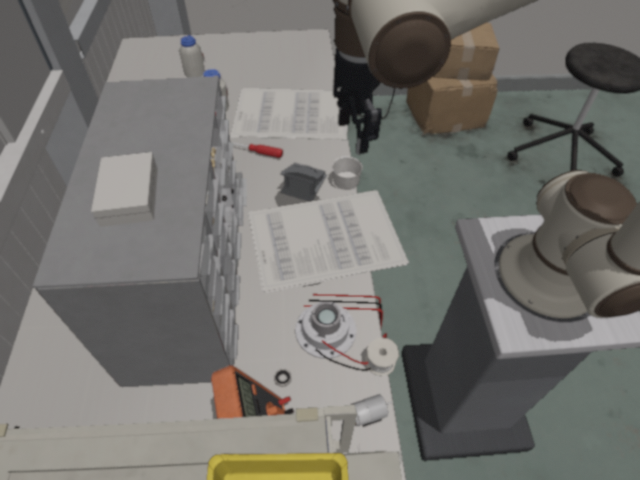

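The marks on the ring's top edge show at side crop (345,172) and (232,240), and the bystanders look unmoved. Checking the mark angles against home (−5°, 115°, 235°).

Run:
```python
from h import *
import numpy as np
f=lambda x,y:(275+x/6-.4,275+y/6-.4)
for p in((345,172),(232,240)):
    X=onplane("side",f(*p),62)[0]; print(X,np.hypot(X[0]-462,X[1]-94),np.degrees(np.arctan2(X[1]-94,X[0]-462)))
for a in(-5,115,235): print(a,(proj("side",[462+23*np.cos(np.radians(a)),94+23*np.sin(np.radians(a)),62])[0]+.4-275)*6)
im=cv2.imread("pics/side_23.png")[296:340,305:348]; g=cv2.resize(im,None,fx=13,fy=13,interpolation=cv2.INTER_LANCZOS4)
cv2.imwrite("pics/m.png",cv2.createCLAHE(4,(3,3)).apply(cv2.cvtColor(g,cv2.COLOR_BGR2GRAY)))
a=cv2.imread("pics/side0.png").astype(int);b=cv2.imread("pics/side_23.png").astype(int)
d=abs(a-b).max(2)
for n,(x,y,w,h) in dict(cup=(328,150,38,42),spool=(362,335,40,40),race=(272,367,24,22),motor=(350,392,40,36)).items(): print(n,d[y:y+h,x:x+w].mean(), (d[y:y+h,x:x+w]>30).sum())
```

```text
[449.64752582  73.41544876  62.        ] 24.006402649467677 -120.96732459179844
[484.32751418  93.78680252  62.        ] 22.32853202868138 -0.547080366901232
-5 [229.5645242  234.68690839]
115 [349.14649507 298.07250987]
235 [348.39510265 176.9623291 ]
cup 4.036967418546366 33
spool 2.66125 0
race 2.558712121212121 0
motor 2.7423611111111112 0
```

View pics/m.png

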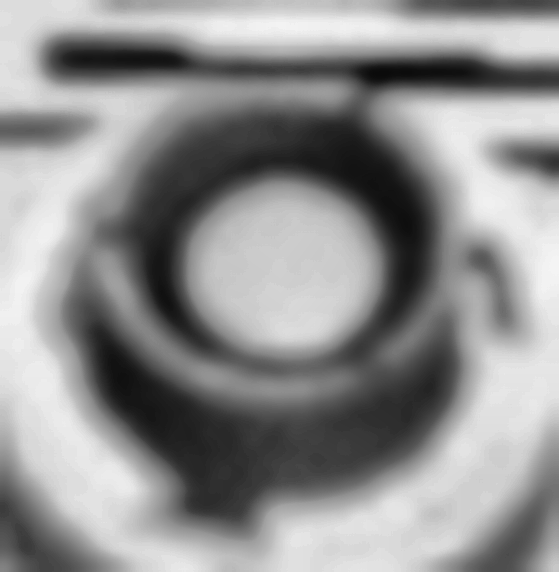

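The marks read about −1° against −5° expected, which is within roughly 1 px of error but worth a second view. I'll swing the arm farther off for an unobstructed top picture.

Run:
```python
from st import *
s,R=st()
print(shift(R,[0,-280,40]))
```

```text
t 31.075 q [ 0.05  0.02 -0.44  0.01 -1.1  -1.33] p [ 399.94 -144.26  241.19] w 72.49166733840507 F [-0.07  0.26  0.35] M [ 0.03 -0.01  0.02]
x az 16.6 z az 106.5 down [ 0.01 -0.01 -1.  ]
[ -7.94  -3.78 -26.88]
```

>>> apply_moves([
  [[-2, -2, -5.5], 0],
  [[-4, -4, -11], 0],
  [[-6, -4, -17], 0],
  [[-8, -4, -23], 0],
  [[-8, -4, -27], 0],
  [[-8, -4, -27], 0],
])

```text
time_s: 31.82
eef_pos: [401.2, -426.4, 281.4]
orientation: [-1.567, -0.233, 0.22]
wrist_force: [0.5, 0.7, -0.7]
width: 72.4
```

Run:
```python
from st import *
s,R=st()
snap("24",(235,230,54,50),None,12)
im=cv2.imread("pics/top_24.png")[230:275,240:285]; g=cv2.resize(im,None,fx=13,fy=13,interpolation=cv2.INTER_LANCZOS4)
cv2.imwrite("pics/m2.png",cv2.createCLAHE(4,(3,3)).apply(cv2.cvtColor(g,cv2.COLOR_BGR2GRAY)))
```

```text
t 31.825 q [-0.54  0.28 -0.02  0.   -1.26 -0.74] p [ 401.17 -426.4   281.39] w 72.42062503473345 F [ 0.54  0.67 -0.66] M [ 0.06  0.04 -0.04]
x az 16.5 z az 106.5 down [ 0.01 -0.01 -1.  ]
```

View pics/m2.png

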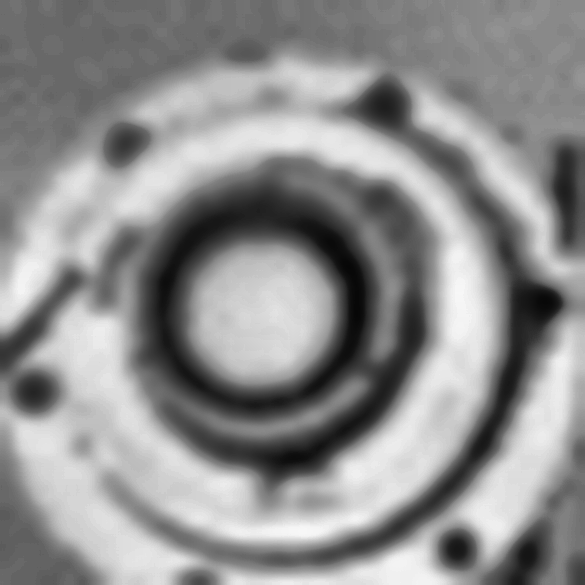

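Run:
```python
from h import *
f=lambda x,y:(240+x/13-.46,230+y/13-.46)
# rim inner edge / rim outer points of light band read from the picture
c=onplane("top",f(262,312),62)[0]; print("c~",c)
gl=onplane("top",f(263,312),54)[0]; print("glass",gl)
for cc in((459.6,94.0),(460.4,94.2)):
  print([ (round(np.degrees(np.arctan2(X[1]-cc[1],X[0]-cc[0])),1),round(np.hypot(X[0]-cc[0],X[1]-cc[1]),1)) for X in onplane("top",[f(365,372),f(150,357),f(262,185)],62)])
for a in(-5,115,235): print(a,(proj("top",[459.6+23*np.cos(np.radians(a)),94+23*np.sin(np.radians(a)),62])[0]+.46-[240,230])*13)
```

```text
c~ [457.35543132  93.30718571  62.        ]
glass [458.60312557  93.91412147  54.        ]
[(np.float64(-125.3), np.float64(23.3)), (np.float64(117.2), np.float64(21.8)), (np.float64(-2.3), np.float64(20.8))]
[(np.float64(-126.5), np.float64(23.9)), (np.float64(119.3), np.float64(22.0)), (np.float64(-2.9), np.float64(20.0))]
-5 [268.55730181 173.00274737]
115 [141.87396073 355.90407234]
235 [363.92699346 370.58718136]
```

The top view shows marks at −125°, 117° and −2°, home to within about 2–3°. To be sure it is hard on the stop, I'll regrip more firmly and turn again.

>>> apply_moves([
  [[2.5, 1, 6], 0],
  [[5, 2, 12], 0],
  [[7.5, 3, 18], 0],
  [[10, 4, 24], -3],
  [[12.5, 5, 30], -8],
  [[15, 6, 36], -14],
  [[18, 8, 42], -20],
  [[20.6, 10, 48.1], -20],
  [[20.6, 10, 48.1], -20],
  [[20.6, 10, 48.1], -20],
  [[20.6, 10, 48.1], -20],
])

```text
time_s: 33.25
eef_pos: [460.9, 94.7, 179.5]
orientation: [-1.521, -0.508, 0.497]
wrist_force: [0.3, -0.4, -0.5]
width: 72.4
```

Run:
```python
from st import *
s,R=st()
print(shift(R,np.array([462.3,93.4,41.5])-s['eef_pos']))
```

```text
t 33.25 q [ 0.56  0.17 -0.44  0.01 -0.95 -1.49] p [460.94  94.73 179.51] w 72.36412151539119 F [ 0.27 -0.44 -0.52] M [-0.04  0.07  0.01]
x az 36.7 z az 126.7 down [ 0.01 -0.01 -1.  ]
[-0.02 13.8  -0.05]
```

>>> apply_moves([
  [[0, 5, -0.05], 0],
  [[0, 9, -0.05], 0],
  [[0, 12, -0.05], 0],
  [[0, 13.3, -0.05], 0],
  [[0, 13.7, -0.05], 0],
  [[0, 13.7, -0.05], 0],
  [[0, 13.7, -0.05], 0],
])

```text
time_s: 34.12
eef_pos: [463.2, 93.9, 43.6]
orientation: [-1.52, -0.51, 0.495]
wrist_force: [-0.1, 0.0, -0.2]
width: 72.4
```

>>> apply_moves([
  [[0, 0, 0], 0],
  [[0, 0, 0], 0],
  [[0, 0, 0], 0],
  [[0, 0, 0], 0],
  [[0, 0, 0], 0],
], jaw=0, force=80)

```text
time_s: 34.75
eef_pos: [463.7, 94.2, 44.9]
orientation: [-1.52, -0.511, 0.494]
wrist_force: [-1.7, -0.2, 8.2]
width: 47.3
```

>>> apply_moves([
  [[0, 0.02, 0], 1],
  [[0, 0.02, 0], 2],
  [[0, 0.02, 0], 3],
  [[0, 0.02, 0], 3],
])

```text
time_s: 35.25
eef_pos: [463.8, 94.1, 45.0]
orientation: [-1.529, -0.472, 0.455]
wrist_force: [-1.4, -2.1, 4.9]
width: 47.5
```

Run:
```python
from st import *
s,R=st()
```

```text
t 35.25 q [ 0.55  0.36 -0.61  0.02 -0.59 -1.55] p [463.81  94.1   45.02] w 47.482908594626004 F [-1.37 -2.1   4.92] M [-0.46  0.42  0.71]
x az 33.9 z az 123.9 down [ 0.01 -0.   -1.  ]
```

The moment rises at once, to 0.71 N·m in 2.8°, so there is no free travel left. A little more to be sure.

>>> apply_moves([
  [[0, 0.02, 0], 1.5],
  [[0, 0.02, 0], 3],
  [[0, 0.02, 0], 4],
  [[0, 0.02, 0], 4],
])

```text
time_s: 35.75
eef_pos: [463.2, 93.7, 45.0]
orientation: [-1.541, -0.416, 0.401]
wrist_force: [-4.0, -1.4, 8.3]
width: 47.5
```

Run:
```python
from st import *
s,R=st()
```

```text
t 35.75 q [ 0.55  0.36 -0.61  0.02 -0.59 -1.62] p [463.17  93.68  44.97] w 47.51104407569243 F [-4.03 -1.37  8.27] M [-0.63  0.95  1.24]
x az 29.8 z az 119.8 down [ 0.01 -0.01 -1.  ]
```

The moment is 1.24 N·m and still climbing against the stop. Releasing, retreating and taking a final look.

>>> apply_moves([
  [[0, 0, 0], 0],
  [[0, 0, 0], 0],
  [[0, 0, 0], 0],
  [[0, 0, 0], 0],
  [[0, -0.5, 0], 0],
  [[0, -2, 0], 0],
  [[0, -5, 0], 0],
  [[0, -10, 0], 0],
  [[0, -15, 0], 0],
  [[0, -19, 0], 0],
  [[0, -19, 0], 0],
], jaw=0.85)

```text
time_s: 37.12
eef_pos: [462.7, 95.6, 238.9]
orientation: [-1.539, -0.423, 0.394]
wrist_force: [0.4, 0.5, -1.3]
width: 72.6
```

>>> apply_moves([
  [[-3.5, 0, -5], 0],
  [[-7, 0, -10], 0],
  [[-10.5, 0, -15], 0],
  [[-14, 0, -20], 0],
  [[-18, 0, -25], 0],
  [[-22, 0, -30], 0],
  [[-26, 0, -35], 0],
  [[-30, 0, -40], 0],
  [[-30, 0, -40], 0],
])

```text
time_s: 38.25
eef_pos: [399.7, -403.5, 236.5]
orientation: [-1.537, -0.416, 0.391]
wrist_force: [0.9, 0.6, -0.2]
width: 72.7
```

Run:
```python
from st import *
s,R=st()
snap("25",(235,225,60,55),(290,285,70,60),10)
a=cv2.imread("pics/top0.png").astype(int);b=cv2.imread("pics/top_25.png").astype(int);d=abs(a-b).max(2)
for n,(x,y,w,h) in dict(cup=(406,266,36,34),spool=(216,278,32,32),race=(218,216,18,18),motor=(184,264,26,32)).items(): print(n,d[y:y+h,x:x+w].mean(), (d[y:y+h,x:x+w]>30).sum())
cs=cv2.imread("pics/side_25.png"); ct=cv2.imread("pics/top_25.png")
go=lambda im,x,y:cv2.createCLAHE(4,(3,3)).apply(cv2.cvtColor(cv2.resize(im[y:y+30,x:x+30],None,fx=13,fy=13,interpolation=cv2.INTER_LANCZOS4),cv2.COLOR_BGR2GRAY))
cv2.imwrite("pics/m3.png",np.hstack([go(ct,246,238),go(cs,311,299)]))
```

```text
t 38.25 q [-0.51  0.28 -0.13 -0.01 -1.15 -0.54] p [ 399.71 -403.45  236.49] w 72.65464398504135 F [ 0.86  0.64 -0.22] M [ 0.07  0.02 -0.06]
x az 29.5 z az 119.5 down [ 0.02 -0.   -1.  ]
cup 31.37826797385621 638
spool 2.353515625 0
race 2.496913580246914 0
motor 2.387019230769231 0
```

View pics/m3.png

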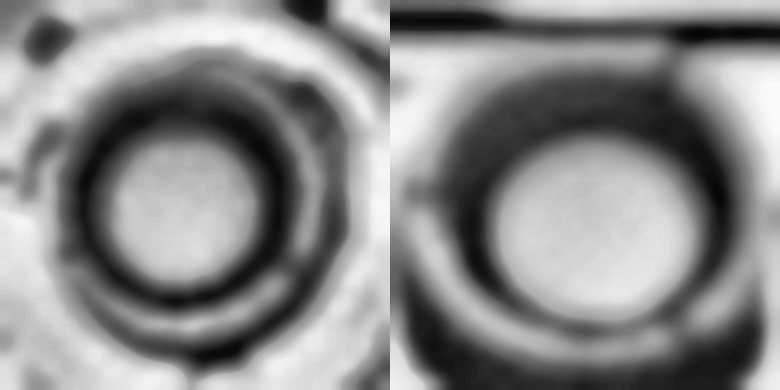

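View pics/top_25.png

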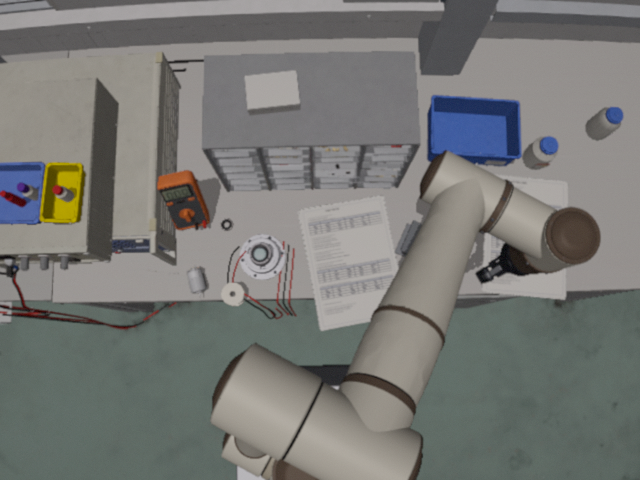

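All three marks are visible in the right (side) panel at (672,60), (682,330) and (425,190). The cup is just hidden by the arm in the top view. Final angle check.

Run:
```python
from h import *
f=lambda x,y:(311+(x-390)/13-.46,299+y/13-.46); g=lambda x,y:(246+x/13-.46,238+y/13-.46)
for n,p in(("side",[f(672,60),f(682,330),f(425,190)]),("top",[g(290,268),g(75,250)])):
  for z in (61,62,63):
    X=onplane(n,p,z)[:,:2]
    if n=="side": # circle through 3 marks
        A=2*(X[1:]-X[0]); c=np.linalg.solve(A,(X[1:]**2).sum(1)-(X[0]**2).sum())
    else: c=np.array([459.6,94.])
    print(n,z,c,[(round(np.degrees(np.arctan2(*(x-c)[::-1])),1),round(np.hypot(*(x-c)),1)) for x in X])
```

```text
side 61 [461.1241788  92.5041441] [(np.float64(-120.7), np.float64(23.1)), (np.float64(113.8), np.float64(23.1)), (np.float64(-5.3), np.float64(23.1))]
side 62 [461.192548    93.06444433] [(np.float64(-120.7), np.float64(23.1)), (np.float64(113.8), np.float64(23.1)), (np.float64(-5.3), np.float64(23.1))]
side 63 [461.26091721  93.62474457] [(np.float64(-120.7), np.float64(23.1)), (np.float64(113.8), np.float64(23.1)), (np.float64(-5.3), np.float64(23.1))]
top 61 [459.6  94. ] [(np.float64(-124.3), np.float64(23.6)), (np.float64(116.0), np.float64(21.1))]
top 62 [459.6  94. ] [(np.float64(-124.5), np.float64(23.7)), (np.float64(116.5), np.float64(21.1))]
top 63 [459.6  94. ] [(np.float64(-124.7), np.float64(23.9)), (np.float64(117.1), np.float64(21.0))]
```

The marks average about −4°, against −5° at home (notch yaw −50° minus 75°). That is at the stop, within measurement error. Handing in.

```bash
python3 -c "
from bench import ctrl
print(ctrl.job_done())"
```

```text
the job is handed in; nothing more can be done
None
```

The lens is seated flange down in the cell, and the retaining ring is turned clockwise to its stop. I handed the job in with the clock at about 38 s of the 72 s allowed and the arm clear of everything.

**What I did**
- **Lens:** I lifted it off the slope, letting the jaws stand it upright. I set it briefly on the paper pad to regrip higher, then lowered it into the cell to a soft 12 N contact at seat height.
- **Ring:** I turned it 21° to line its pins up with the notches and lowered it until the pins landed at about 4 N. Then I turned it about 75° clockwise with the groove's drop until the moment reached about 1.2 N·m. I regripped and turned it again; the moment rose at once, so there was no free travel left.

**Last checks**
- **Height:** At the end of the first turn the ring's underside was about 20 mm above the cell's underside, its home height.
- **Angle:** The ring's three marks average about −4°, against about −5° at home. Single readings ran from about −1° to −6°; an earlier picture had read −1°, which is why I tightened it again.
- **Bystanders:** The spool, race and motor match the first pictures. The last top view of the cup was blocked by the arm; a side picture just before the final tightening showed it in place.

**Disagreements**
- **Cameras:** The two views differed by about 2.5 mm on the cell, so I used the mean.
- **Set-down:** When I set the lens on the pad, 39 N showed at the wrist because I had not yet allowed for its 5 mm thickness. It is under the 40 N limit and was taken through the held lens.

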